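# Fill the tin rack and ready the tweezers

## Robot

A 7-joint arm with a two-finger parallel gripper is mounted at the origin on the work surface. World frame = base frame: x ahead of the robot, y to its left, z up, the work surface at z = 0. Lengths are in mm, angles in rad, forces in N, time in s.
With the tool pointing down it reaches from about 400 to 875 mm from the base axis. Payload 4.4 kg.
Tool frame: the origin (TCP) lies midway between the tips of the shut fingers; the grasp point (between the pads) lies 19 mm behind it; x points along the fingers, y is the direction in which the jaws open and shut, and the axes are right-handed (so a half turn about x gives the same grasp; the last joint's range is limited). The gripper opens to 85 mm and grips with 20 to 120 N. Pads are 22 mm wide; open, the fingers measure 114 mm over their backs; the gripper's body (76 mm by 85 mm) begins 54 mm behind the grasp point. The pads swing forward as they close: fully open they stand 13 mm farther back than shut.
Start: joints at [-1.401, 0.628, 0.038, 1.517, -0.027, 0.996, -0.02], TCP at [151.828, 632.033, 231.313] pointing down, gripper open.
Joint ranges: [-3.06, 3.06], [-0.37, 2.12], [-1.25, 1.32], [0.18, 2.47], [-1.1, 4.24], [0.23, 1.98], [-2.94, 2.94]. Speed limits (rad/s): [2.57, 2.57, 3.14, 3.14, 3.14, 3.14, 3.14].

## Interface

Orientations are given as [roll, pitch, yaw] about the fixed x, y, z axes, in that order (R = Rz(yaw) Ry(pitch) Rx(roll)).
In Python, from cell import ctrl gives the robot as it stands.
- The arm moves only by the tool arm_command, never from a script. Its argument "series" is a list of rows, each a list of 7 numbers: the opening, from 0 (shut) to 1 (fully open), then the shift along the world's x, y, z in cm, then the turn, a rotation vector about the world's x, y, z in degrees. In form: [[claw, x, y, z, rx, ry, rz], ...]. A call has 1 to 20 rows; each row shifts and turns the commanded pose from where the row before left it; what a row does not reach is not made up. A row lasts 1/12 s, in which the tool goes at most 41.7 mm and 7.16 degrees, less where a joint would pass 70% of its speed; a pose out of reach is approached as far as the arm can. A call with a gripper value outside its range is refused whole. The fingers move at their own pace and stop on an object; the grip force is fixed at half the most. Time passes only in rows, so rows that do not move let the fingers close. It gives the time, the measured TCP pose, the force and the opening at its end, in the units of the state.
- ctrl.read_state(): the state, without advancing time (a new reading comes with each control period).
- ctrl.get_image(name): name is "scene" or "top" or "wrist"; returns the picture (480x640x3 uint8, blue, green, red); there is no depth.
- ctrl.calibration(name): a dict with "fovy" (degrees; the focal length in pixels is half the picture's height over the tangent of half this angle, whatever the lens; pixels are square), "cx", "cy" (the principal point, pixels), "cam_to_world" (4x4, takes a point from camera to world coordinates); the wrist camera has in their place "T_tool_cam" (4x4, takes a point from camera to tool coordinates, whose origin is the TCP and whose axes are the tool frame's). Camera axes: x right, y up, looking along -z (the intrinsics and any distortion apply to the point x, -y, -z); pixel columns grow to the right and rows downward; lengths in mm; the calibration is good to about 2 mm. A picture is of the moment at which its call begins: read the wrist's pose just before it. calibration takes no time and is no camera call.
- ctrl.finish_job(): hands the job in, once; it reports no verdict.
Trained networks look in the newest picture that a camera, given by its name, has taken for a name from the list of things; names that differ only in an ending like _2 or _b are one class to them, and where a whole thing is asked for, a point or a joint stands for the part that bears it (a point fixed in the world has none). Each returns a list of dicts, best first, with "conf" (0 to 1); they miss things now and then, are a little off and sometimes report something else, mostly with a low value. They report only what shows in the picture. A call takes as long as a camera call. They do not tell look-alikes from the thing itself.
- ctrl.spot_in(label, camera): "centre" ([x, y, z] in mm, in world coordinates, good to about 4 mm: the middle of the surface that is visible of it).
The state is a dict: "clock": time; "qpos": joint angles; "qd": joint speeds; "tau": joint torques, N m; "eef_pos": TCP position; "tool_rot": TCP orientation; "force": force on the tool from outside, world axes, zero at the start; "torque": the same for the moment, N m; "width": finger opening in mm.
Only numpy, scipy, OpenCV 4.12 (cv2) and the standard library are available. Lean on these libraries where they do the work, as an engineer would, in place of code of your own. Each camera call takes 0.05 s, during which the arm holds its last target.

## Task

Put the two loose aluminium tins into the two empty holes of the grey rack so that all four stand flat in a neat two-by-two. Then pick up the sprung tweezers, bring their tips over the white bead in the middle of the rack, level and a few centimetres clear above the tins, and squeeze them until the moving arm stands right over the black line on the cross bar (a 12 mm tip gap). The job finishes there while you are still holding the tweezers in the air, steady at that gap; keep the tins upright and leave everything else where it stands.

Things in the scene. Friction and masses are not known exactly. Their poses are not given: they have to be found in the camera images.
- rack: Grey flat plate 160 x 160 x 8 mm, fixed to the bench, any yaw. Origin: centre of its underside, z up, x and y along its sides. Four round through holes 51 mm wide at x, y = +-40 mm make a 2 x 2 grid (a tin in a hole stands on the bench itself, 2.5 mm play all round). A fixed white bead, 8 mm wide, stands at its centre, up to 14 mm above the bench.
- bead (a point): Top of the white bead, the centre of the rack.
- hole0 (a point): Centre of the rack's hole at x -40, y -40 mm in the rack's frame, at bench level.
- hole1 (a point): Centre of the rack's hole at x -40, y 40 mm in the rack's frame, at bench level.
- hole2 (a point): Centre of the rack's hole at x 40, y -40 mm in the rack's frame, at bench level.
- hole3 (a point): Centre of the rack's hole at x 40, y 40 mm in the rack's frame, at bench level.
- tin1: Round aluminium tin with a fixed lid (one solid piece, about 60 g): body 46 mm wide (lid rim 47.6 mm), 16 mm tall, and on its middle an upright black knob 18 mm wide from 16 to 36 mm above its foot, to be grasped. Origin: centre of its underside, z up. Stands loose on the bench at the start.
- tin2: Round aluminium tin with a fixed lid (one solid piece, about 60 g): body 46 mm wide (lid rim 47.6 mm), 16 mm tall, and on its middle an upright black knob 18 mm wide from 16 to 36 mm above its foot, to be grasped. Origin: centre of its underside, z up. Stands loose on the bench at the start.
- tin3: Round aluminium tin with a fixed lid (one solid piece, about 60 g): body 46 mm wide (lid rim 47.6 mm), 16 mm tall, and on its middle an upright black knob 18 mm wide from 16 to 36 mm above its foot, to be grasped. Origin: centre of its underside, z up. Stands in a hole of the rack at the start.
- tin4: Round aluminium tin with a fixed lid (one solid piece, about 60 g): body 46 mm wide (lid rim 47.6 mm), 16 mm tall, and on its middle an upright black knob 18 mm wide from 16 to 36 mm above its foot, to be grasped. Origin: centre of its underside, z up. Stands in a hole of the rack at the start.
- tweezers: Sprung steel tweezers, 180 mm long, 75 g, lying loose on the bench; the arms, side by side, close level, so they are squeezed from above. Origin: underside, midway along the thumb plates; x to the tips, y to the left (moving) arm, z up. The right arm is rigid with this frame; the left one swings about an upright hinge at x -95 mm. Arms 3 to 14 mm above the underside, tips at x +75 mm.
- squeeze (a joint): Angle by which the left arm is squeezed: 0 open (as it lies, tip gap 26 mm), 0.085 rad at the mark (tip gap 12 mm), 0.15 rad nearly shut. Per 0.1 rad the tip gap falls by 17 mm, the width over the plates by 9.5 mm. It is sprung: at the plates 2.5 N begins to squeeze it, 7 N brings it to the mark; let go, it opens.
- grip (a point): Where to squeeze: point between the two thumb plates, at 0, 0, 9 mm in the tweezers' frame. Plates: x -28 to +28 mm, 0 to 18 mm above the underside. Outsides of the plates at x 0: right at y -12 mm; left at y +20 mm open (32 mm over both, middle at y +4 mm), at y +12 mm at the mark (24 mm over both, plates parallel).
- tips (a point): Point midway between the tips when the tweezers are at the mark, at 75, 0, 9 mm in the tweezers' frame.
- line (a point): The mark: a black line, 4.5 mm wide, across the flat cross bar that lies under the arms, at 42, 9, 3 mm in the tweezers' frame. The bar (6 mm wide, y -10 to +33 mm) is fixed to the right arm. At the mark the left arm (2.5 mm thick) stands centred over the line.
- vial: Bystander, loose: small clear glass jar with white cap, 26 mm wide, 45 mm tall, standing among the loose tins. Origin: centre of its underside.
- dropper: Bystander, loose: small amber bottle, 36 mm wide, 75 mm tall. Origin: centre of its underside.
- amber: Bystander, loose: amber bottle, 54 mm wide, 120 mm tall. Origin: centre of its underside.
- wash: Bystander, loose: white wash bottle with a bent spout, 68 mm wide, 175 mm tall. Origin: centre of its underside.
- spatula: Bystander, loose: steel spatula 190 mm long, lying flat. Origin: on its underside.
- beaker: Bystander, loose: clear open beaker, 68 mm wide, 75 mm tall. Origin: centre of its underside.
- dishes: Bystander, loose: clear round stack of dishes, 90 mm wide, 30 mm tall. Origin: centre of its underside.
Mind the look-alikes: they are no part of the job. Leave any pink look-alike of the tin3 alone. What is shaped like the tin4 but orange is not meant.

How it is judged:
By the outcome, as a careful person would: the job done as asked, in the order asked, and still so for the second after the job is handed in, while the arm keeps its last pose, push and grip.
It also fails if it takes over 61 s, if anything falls off the work surface, if the arm or the gripper's body presses on something with over 40 N, if the wrist force passes 120 N, or if a joint passes its speed limit or range.

## Working session

There is one attempt and no reset: what is moved stays moved. The work goes in short steps, Python scripts to look and compute and a tool call to move; the robot and the scene stay as the last step left them, time stands still between calls to the robot, and variables do not carry over. Pictures are saved under pics/ and viewed, and the job is handed in when it is done.

Besides the shell and the picture viewer there is one more tool, called after "Request:" by a JSON object that holds its "fn" and its "kwargs", one argument or row to a line. arm_command: Moves the arm, as the interface text tells. Its arguments: {"type":"object","properties":{"series":{"type":"array"}},"required":["series"]}

```bash
ls; mkdir -p pics; python3 - <<'E'
from cell import ctrl
import cv2,json
s=ctrl.read_state();print(s)
for n in ("scene","top","wrist"):
    cv2.imwrite(f"pics/{n}0.png",ctrl.get_image(n)); print(n,ctrl.calibration(n))
E
```

```text
pics
{'clock': 0.0, 'qpos': array([-1.40080433,  0.62937174,  0.03844601,  1.51840158, -0.02697464,
        0.99626242, -0.02004208]), 'qd': array([ 1.27492836e-04, -1.65170851e-03,  1.44007307e-05, -1.35943600e-04,
        1.64602637e-03, -1.38253965e-03, -1.01514145e-04]), 'tau': array([ 2.21580317e-04, -5.63388956e+01,  1.22586932e+00, -1.93439215e+01,
        1.09137470e-02,  1.06904531e-02,  8.34723490e-08]), 'eef_pos': array([151.68265996, 631.40203734, 230.36182234]), 'tool_rot': array([-1.5442989 ,  1.5688714 , -1.78012322]), 'force': array([ 0.16592821,  0.57014621, -1.13128853]), 'torque': array([-0.03371678,  0.02976994, -0.03405409]), 'width': 85.26722013581708}
scene {'fovy': 43.81033160494054, 'cx': 326.9326271740165, 'cy': 232.78083784391544, 'cam_to_world': array([[-8.28663901e-01, -3.43197173e-01,  4.42189823e-01,
         1.18051903e+03],
       [ 5.59742412e-01, -5.11092277e-01,  6.52283004e-01,
         9.29045151e+02],
       [ 2.13812072e-03,  7.88035777e-01,  6.15625733e-01,
         9.17840904e+02],
       [ 0.00000000e+00,  0.00000000e+00,  0.00000000e+00,
  
[... 206 characters left out ...]
2],
       [-9.99696007e-01,  2.15023380e-02,  1.20640906e-02,
        -1.50309001e+01],
       [ 1.33106036e-02,  5.88035228e-02,  9.98180832e-01,
         1.16197815e+03],
       [ 0.00000000e+00,  0.00000000e+00,  0.00000000e+00,
         1.00000000e+00]])}
wrist {'fovy': 59.73321093907502, 'cx': 312.2143924701967, 'cy': 239.2383387730528, 'T_tool_cam': array([[ 1.20098063e-06,  3.07728606e-01, -9.51474175e-01,
        -1.41566478e+02],
       [ 9.99999998e-01,  6.40326701e-05,  2.19718680e-05,
        -1.04140845e-01],
       [ 6.76868043e-05, -9.51474172e-01, -3.07728606e-01,
        -8.01906181e+01],
       [ 0.00000000e+00,  0.00000000e+00,  0.00000000e+00,
         1.00000000e+00]])}
```

View pics/scene0.png

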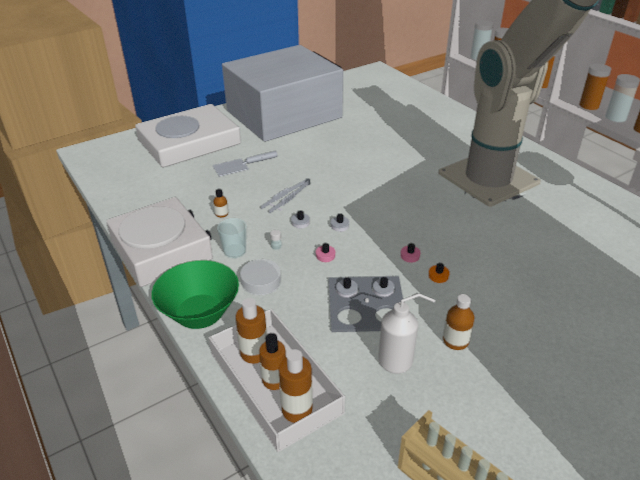

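View pics/top0.png

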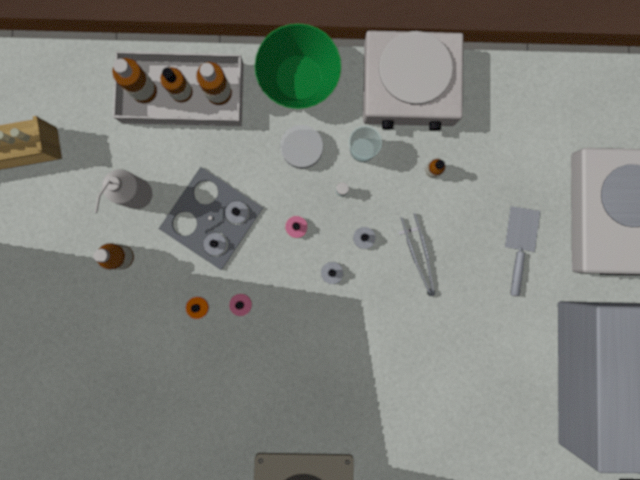

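View pics/wrist0.png

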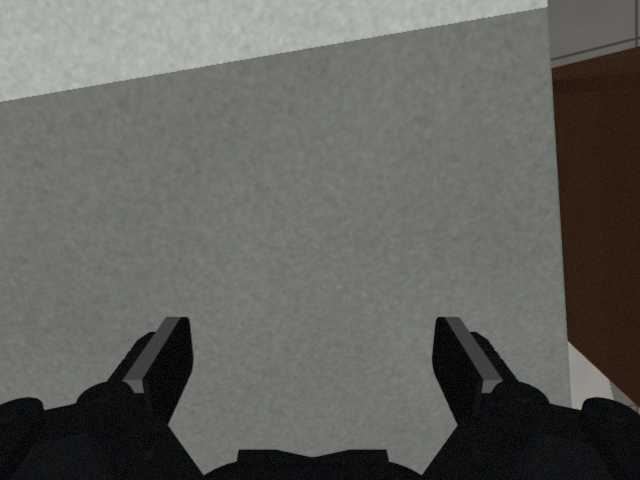

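The pictures show two loose silver tins at top px (364,238) and (333,273). The rack is centred at about (212,218), with empty holes at (206,192) and (185,223). Things I could mistake for the tins are the pink ones at (297,227) and (240,305), the orange one at (197,308), and the tins already in the rack at (237,212) and (215,244). For the tweezers at (407,220)–(431,292), the only similar thing is the spatula at (520,250). Next I'll zoom in and measure.

```bash
cat > h.py <<'E'
from cell import ctrl
import numpy as np, cv2
from scipy.spatial.transform import Rotation as R
def cam(name,st=None):
    c=ctrl.calibration(name)
    f=240/np.tan(np.radians(c['fovy'])/2)
    if 'cam_to_world' in c: T=np.array(c['cam_to_world'])
    else:
        st=st or ctrl.read_state()
        W=np.eye(4);W[:3,:3]=R.from_euler('xyz',st['tool_rot']).as_matrix();W[:3,3]=st['eef_pos']
        T=W@np.array(c['T_tool_cam'])
    return f,c['cx'],c['cy'],T
def p2w(C,u,v,z):
    f,cx,cy,T=C
    d=T[:3,:3]@np.array([(u-cx)/f,-(v-cy)/f,-1]);o=T[:3,3]
    return o+d*(z-o[2])/d[2]
def w2p(C,p):
    f,cx,cy,T=C
    q=T[:3,:3].T@(np.array(p,float)-T[:3,3])
    return np.array([cx+f*q[0]/-q[2],cy-f*q[1]/-q[2]])
E
python3 - <<'E'
from h import *
im=cv2.imread('pics/top0.png')
cv2.imwrite('pics/c1.png',cv2.resize(im[150:310,150:350],None,fx=4,fy=3.75,interpolation=cv2.INTER_CUBIC))
cv2.imwrite('pics/c2.png',cv2.resize(im[170:310,280:460],None,fx=4.4,fy=4.2857,interpolation=cv2.INTER_CUBIC)[:600,:800])
C=cam('top')
for n,u,v,z in [('t1',364,238,36),('t2',333,273,36),('beadrack',210.5,217.5,14),('vial',342,190,45),('tip',405,218,9),('tip2',418,215,9),('hinge',431,292,9)]:
    print(n,p2w(C,u,v,z).round(0))
for l in ['tin1','rack','tweezers','bead','vial','line','hole0','tips','grip']:
    for cm in ('top','scene'):
        try:
            print(l,cm,[(np.round(d['centre']),round(d['conf'],2)) for d in ctrl.spot_in(l,cm)])
        except Exception as e: print(l,e)
print(ctrl.read_state()['clock'])
E
```

```text
t1 [ 553. -116.   36.]
t2 [479. -53.  36.]
beadrack [591. 207.  14.]
vial [651. -68.  45.]
tip [ 599. -205.    9.]
tip2 [ 606. -232.    9.]
hinge [ 443. -262.    9.]
tin1 top [(array([411., 137.,  15.]), 0.87), (array([572.,  23.,  16.]), 0.83), (array([ 556., -112.,   11.]), 0.79), (array([601., 148.,  16.]), 0.74), (array([405., 228.,  20.]), 0.69), (array([535., 194.,  16.]), 0.56), (array([587., 211.,   6.]), 0.56)]
tin1 scene [(array([488., -46.,  19.]), 0.78), (array([580.,  32.,  14.]), 0.74), (array([608., 161.,  17.]), 0.7), (array([536., 205.,  14.]), 0.6), (array([409., 239.,  14.]), 0.6), (array([415., 150.,  20.]), 0.56), (array([ 562., -111.,   16.]), 0.48)]
rack top [(array([584., 208.,   8.]), 0.57)]
rack scene [(array([609., 207.,   9.]), 0.48)]
tweezers top [(array([ 525., -239.,   15.]), 0.8)]
tweezers scene [(array([ 531., -232.,   10.]), 0.73)]
bead top [(array([590., 210.,   8.]), 0.81), (array([631., 355., 115.]), 0.25)]
bead scene [(array([609., 208.,   7.]), 0.72)]
vial top [(array([655., -65.,  44.]), 0.63)]
vial scene [(array([661., -60.,  30.]), 0.58)]
line top [(array([ 529., -236.,   16.]), 0.97)]
line scene [(array([ 533., -233.,   12.]), 0.81), (array([ 532., -215.,   12.]), 0.21)]
hole0 top [(array([592., 210.,   4.]), 0.76)]
hole0 scene [(array([607., 209.,   8.]), 0.68)]
tips top [(array([ 525., -239.,   12.]), 0.61)]
tips scene [(array([ 533., -236.,    8.]), 0.74), (array([608., 210.,  10.]), 0.3)]
grip top [(array([ 523., -234.,   16.]), 0.72), (array([535., 194.,  18.]), 0.67)]
grip scene [(array([ 529., -231.,   11.]), 0.69)]
1.05
```

View pics/c1.png

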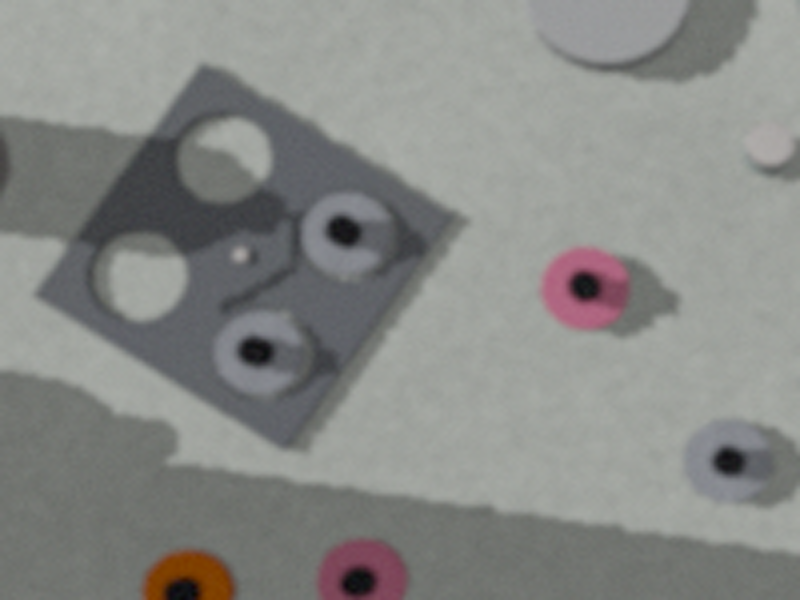

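View pics/c2.png

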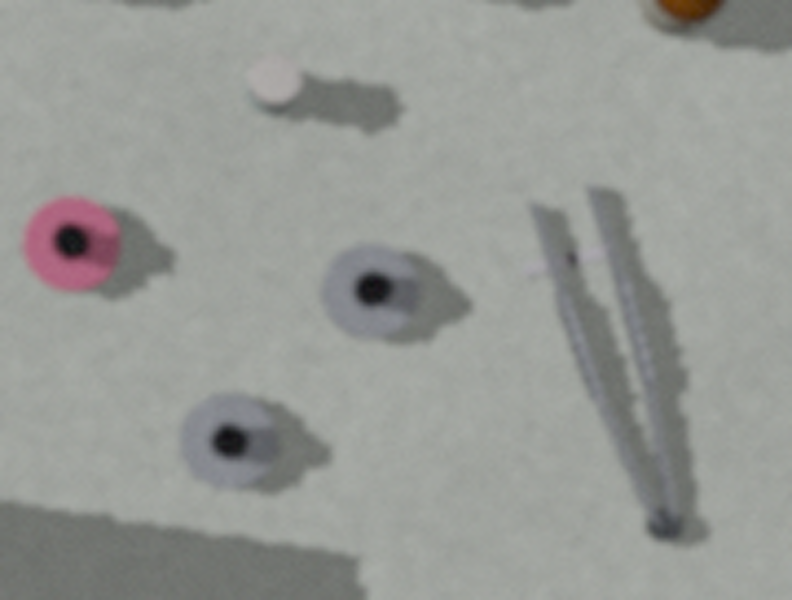

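```bash
python3 - <<'E'
from h import *
s=ctrl.read_state()
print(R.from_euler('xyz',s['tool_rot']).as_matrix().round(3))
C=cam('top');S=cam('scene')
# rack corners from c1 (scale 4, 3.75; offset 150,150) at z=8
for u,v in [(205,65),(466,218),(290,448),(38,294)]:
    print(p2w(C,150+u/4,150+v/3.75,8).round(1))
print('tw')
for u,v,z in [(540,205,14),(603,188,14),(571,258,3),(530,270,3),(610,252,3),(662,522,14)]:
    print(p2w(C,280+u/4.4,170+v/4.2857,z).round(1))
for p in [(366,300)]: print('scene bead',p2w(S,367,299,14))
E
```

```text
[[-0.     0.234  0.972]
 [ 0.     0.972 -0.234]
 [-1.     0.    -0.   ]]
[698.  231.8   8. ]
[613.7  90.5   8. ]
[481.6 179.8   8. ]
[565.6 315.5   8. ]
tw
[ 598.8 -199.    14. ]
[ 607.9 -229.3   14. ]
[ 573.7 -216.2    3. ]
[ 567.3 -196.3    3. ]
[ 577.1 -235.1    3. ]
[ 443.8 -259.3   14. ]
scene bead [589.3581975  211.53319377  14.        ]
```

Request:
{"fn": "arm_command", "kwargs": {
  "series": [
    [0.55, 1.4, -1.4, 0, 0, 0, 0],
    [0.55, 2.7, -2.8, 0, 0, 0, 0],
    [0.55, 2.8, -2.9, 0, 0, 0, 0],
    [0.55, 2.8, -2.9, 0, 0, 0, 0],
    [0.55, 2.8, -2.9, 0, 0, 0, 0],
    [0.55, 2.8, -2.9, 0, 0, 0, 0],
    [0.55, 2.8, -2.9, 0, 0, 0, 0],
    [0.55, 2.8, -2.9, 0, 0, 0, 0],
    [0.55, 2.8, -2.9, 0, 0, 0, 0],
    [0.55, 2.8, -2.9, 0, 0, 0, 0],
    [0.55, 2.8, -2.9, 0, 0, 0, 0],
    [0.55, 2.8, -2.9, 0, 0, 0, 0],
    [0.55, 2.8, -2.9, 0, 0, 0, 0],
    [0.55, 2.8, -2.9, 0, 0, 0, 0],
    [0.55, 2.8, -2.9, 0, 0, 0, 0],
    [0.55, 1.5, -1.5, 0, 0, 0, 0],
    [0.55, 0, 0, 0, 0, 0, 0],
    [0.55, 0, 0, 0, 0, 0, 0]
  ]
}}

```text
clock: 2.55
eef_pos: [572.6, 196.5, 231.1]
tool_rot: [-1.624, 1.571, -1.863]
force: [-0.3, 1.5, -0.8]
width: 46.7
```

```bash
cat > snap.py <<'E'
import sys
from h import *
s=ctrl.read_state()
im=ctrl.get_image('wrist');cv2.imwrite(f'pics/{sys.argv[1]}.png',im)
np.save(f'pics/{sys.argv[1]}.npy',np.array(cam('wrist',s),dtype=object),allow_pickle=True)
print(round(s['clock'],2),s['eef_pos'].round(1),s['tool_rot'].round(3),round(s['width'],1),s['force'].round(1),s['qpos'].round(2))
E
python3 snap.py w1
```

```text
2.55 [572.6 196.5 231.1] [-1.624  1.571 -1.863] 46.7 [-0.3  1.5 -0.8] [-0.41  0.56  0.06  1.65 -0.04  0.93  0.99]
```

View pics/w1.png

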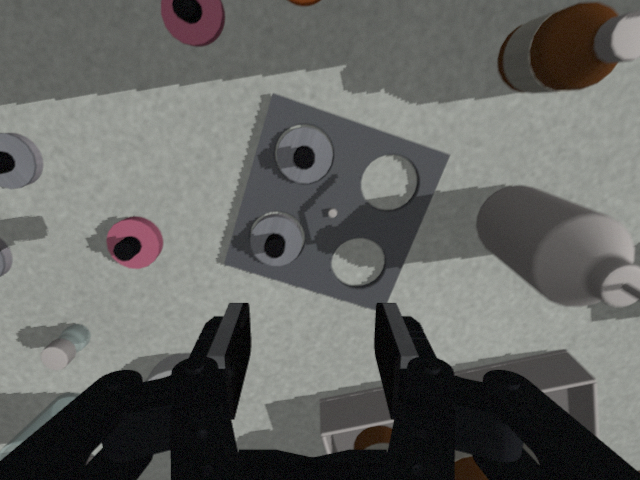

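```bash
python3 - <<'E'
from h import *
im=cv2.imread('pics/w1.png')
c=cv2.resize(im[80:320,205:465],None,fx=3,fy=2.5,interpolation=cv2.INTER_CUBIC)
cv2.imwrite('pics/w1c.png',c)
E
```

```text
(no output)
```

View pics/w1c.png

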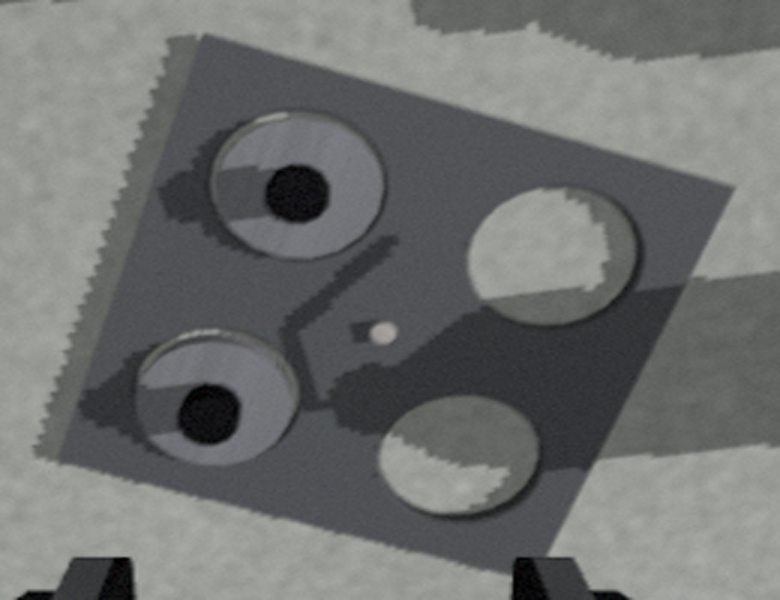

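```bash
cat >> h.py <<'E'
def load(n): return tuple(np.load(f'pics/{n}.npy',allow_pickle=True))
E
python3 - <<'E'
from h import *
from scipy.optimize import least_squares
C=load('w1')
px=lambda u,v:(205+u/3,80+v/2.5)
obs=[((205,34),8),((735,187),8),((60,458),8),((555,255),8),((460,456),8),((383,333),14)]
W=np.array([p2w(C,*px(*o),z)[:2] for o,z in obs])
print(W.round(1))
M=np.array([[-80,-80],[-80,80],[80,-80],[-40,40],[40,40],[0,0]])
def f(p):
    c,s=np.cos(p[2]),np.sin(p[2])
    return ((M@np.array([[c,s],[-s,c]])*p[3]+p[:2])-W).ravel()
for y0 in np.arange(0,6.3,1.57):
    r=least_squares(f,[590,207,y0,1]);
    if r.cost<500: print(r.x,r.cost,r.fun.reshape(-1,2).round(1)); break
c,s=np.cos(r.x[2]),np.sin(r.x[2])
for q in [(-40,40),(40,40)]: print('hole',(np.array([[c,-s],[s,c]])@q+r.x[:2]).round(1))
# knobs of rack tins
for u,v in [(304,157.5),(275,246)]: print(p2w(C,u,v,36))
# left tins
for u,v in [(3,162),(126,248)]: print(p2w(C,u,v,36))
T=cam('top'); print(p2w(T,150+240/4,150+254/3.75,14))
E
```

```text
[[479.1 186.1]
 [563.1 320.7]
 [612.8 102.6]
 [574.1 266.2]
 [641.5 223.8]
 [588.1 211.1]]
[ 5.87614714e+02  2.11441817e+02 -5.58586965e-01  9.87437961e-01] 1.2084782914916607 [[-0.3  0.2]
 [-0.6 -0.4]
 [-0.   0. ]
 [ 1.  -0.4]
 [ 0.5  0.2]
 [-0.5  0.3]]
hole [574.9 266.6]
hole [642.7 224.2]
[532.42176328 199.35803037  36.        ]
[598.80425458 157.28907269  36.        ]
[478.86180416 -35.18388098  36.        ]
[570.44013661  33.39286117  36.        ]
[590.03070667 208.50899875  14.        ]
```

Request:
{"fn": "arm_command", "kwargs": {
  "series": [
    [0.55, -0.6, -1.6, 0, 0, 0, 0],
    [0.55, -1.2, -3.2, -1, 0, 0, 0],
    [0.55, -1.3, -3.5, -1.2, 0, 0, 0],
    [0.55, -1.3, -3.5, -1.3, 0, 0, 0],
    [0.55, -1.3, -3.5, -1.5, 0, 0, 0],
    [0.55, -1.3, -3.5, -1.5, 0, 0, 0],
    [0.55, -1.3, -3.5, -1.5, 0, 0, 0],
    [0.55, -1, -2.4, -1.2, 0, 0, 0],
    [0.55, 0, 0, -0.8, 0, 0, 0],
    [0.55, 0, 0, 0, 0, 0, 0]
  ]
}}

```text
clock: 3.43
eef_pos: [477.1, -48.5, 130.3]
tool_rot: [3.13, 1.568, 2.894]
force: [0.3, 0.5, 0.4]
width: 46.9
```

```bash
python3 snap.py w2
```

```text
3.43 [477.1 -48.5 130.3] [3.13  1.568 2.894] 46.9 [0.3 0.5 0.4] [ 0.02  0.55  0.03  2.08 -0.03  0.52  1.41]
```

View pics/w2.png

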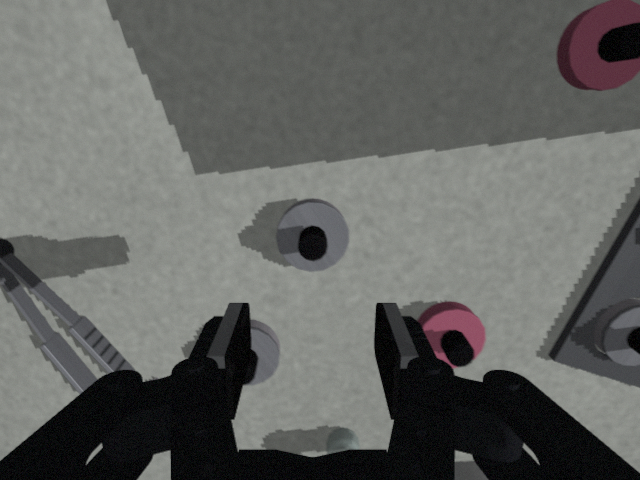

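```bash
python3 - <<'E'
from h import *
C=load('w2')
print('knobtop',p2w(C,313,244,36),'lid',p2w(C,313,235,16))
s=ctrl.read_state()
p=s['eef_pos'];
Rm=R.from_euler('xyz',s['tool_rot']).as_matrix();print(Rm.round(3))
for z in (18,36,111): print(z,w2p(C,[p[0],p[1],z]))
E
```

```text
knobtop [475.94437539 -47.86494417  36.        ] lid [476.50442244 -47.96203291  16.        ]
[[-0.001  0.232  0.973]
 [ 0.001  0.973 -0.232]
 [-1.     0.001 -0.001]]
18 [314.84317893 238.48099816]
36 [315.02490299 247.61489212]
111 [316.15879322 304.60697723]
```

Request:
{"fn": "arm_command", "kwargs": {
  "series": [
    [0.55, -0.1, 0, -1.5, 0, 0, 0],
    [0.55, 0, 0.1, -3, 0, 0, 0],
    [0.55, 0, 0, -3, 0, 0, 0],
    [0.55, 0, 0, -2.2, 0, 0, 0],
    [0.55, 0, 0, -1.0, 0, 0, 0],
    [0.55, 0, 0, -0.5, 0, 0, 0],
    [0.55, 0, 0, 0, 0, 0, 0],
    [0.1, 0, 0, 0, 0, 0, 0],
    [0.1, 0, 0, 0, 0, 0, 0],
    [0.1, 0, 0, 0, 0, 0, 0],
    [0.1, 0, 0, 0, 0, 0, 0],
    [0.1, 0, 0, 0, 0, 0, 0]
  ]
}}

```text
clock: 4.48
eef_pos: [478.9, -47.8, 20.8]
tool_rot: [0.278, 1.568, 0.042]
force: [-0.4, 0.2, 5.0]
width: 15.3
```

```bash
python3 snap.py w3
```

```text
4.48 [478.9 -47.8  20.8] [0.278 1.568 0.042] 15.3 [-0.4  0.2  5. ] [ 0.03  0.76  0.01  2.13 -0.04  0.25  1.41]
```

View pics/w3.png

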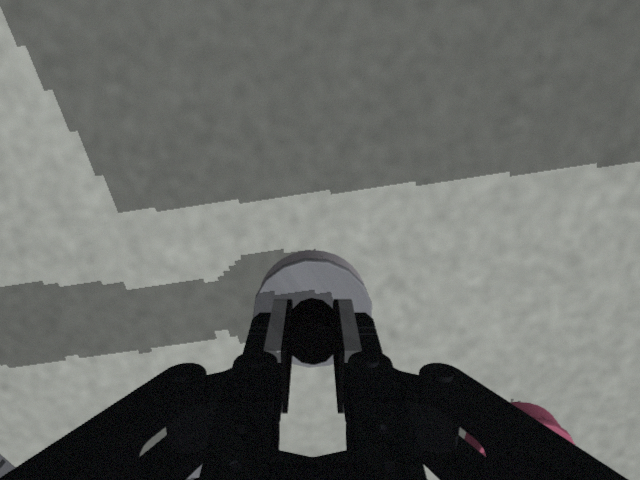

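Request:
{"fn": "arm_command", "kwargs": {
  "series": [
    [0.1, 0, 0, 1, 0, 0, 0],
    [0.1, 0, 0, 2.5, 0, 0, 0],
    [0.1, 0, 0, 3, 0, 0, 0],
    [0.1, 0.6, 1, 1.5, 0, 0, 0],
    [0.1, 1.2, 2.0, 0.5, 0, 0, 0],
    [0.1, 1.9, 3, 0, 0, 0, 0],
    [0.1, 2, 3.2, 0, 0, 0, 0],
    [0.1, 2, 3.2, 0, 0, 0, 0],
    [0.1, 2, 3.2, 0, 0, 0, 0],
    [0.1, 2, 3.2, 0, 0, 0, 0],
    [0.1, 2, 3.2, 0, 0, 0, 0],
    [0.1, 1.8, 3.0, 0, 0, 0, 0],
    [0.1, 0.8, 1.5, 0, 0, 0, 0],
    [0.1, 0.2, 0.7, 0, 0, 0, 0],
    [0.1, 0, 0, 0, 0, 0, 0],
    [0.1, 0, 0, 0, 0, 0, 0]
  ]
}}

```text
clock: 5.87
eef_pos: [642.0, 222.4, 104.7]
tool_rot: [-1.92, 1.569, -2.157]
force: [0.7, -1.2, -1.4]
width: 15.3
```

```bash
python3 snap.py w4
```

```text
5.87 [642.  222.4 104.7] [-1.92   1.569 -2.157] 15.3 [ 0.7 -1.2 -1.4] [-0.43  0.81  0.09  1.53 -0.09  0.8   1.03]
```

View pics/w4.png

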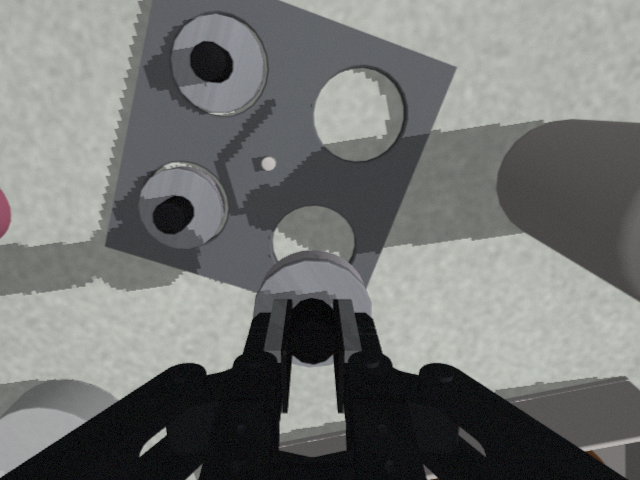

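```bash
python3 - <<'E'
from h import *
from scipy.optimize import least_squares
C=load('w4'); p=ctrl.read_state()['eef_pos']
for dx in (0,-2.7):
  q=p+[dx,0,-4.8]; 
  pts=np.array([w2p(C,q+23.8*np.array([np.cos(a),np.sin(a),0])) for a in np.linspace(0,6.28,120)])
  print(dx,'lid ext',pts.min(0),pts.max(0),'knobtop',w2p(C,p+[dx,0,15.2]))
obs=[((456,68),8),((106,245),8),((359.5,113.5),8),((269,163),14)]
W=np.array([p2w(C,*o,z)[:2] for o,z in obs]);print(W.round(1))
M=np.array([[-80,80],[80,-80],[-40,40],[0,0]])
def f(P):
    c,s=np.cos(P[2]),np.sin(P[2])
    return ((M@np.array([[c,s],[-s,c]])*P[3]+P[:2])-W).ravel()
r=least_squares(f,[590,207,-.56,1]);print(r.x,r.fun.reshape(-1,2).round(1))
c,s=np.cos(r.x[2]),np.sin(r.x[2]);Rr=np.array([[c,-s],[s,c]])
for k in (1,r.x[3]):
  for q in [(-40,40),(40,40)]:
    h=Rr@q*k+r.x[:2]; print('hole',h.round(1))
h=np.append(Rr@(40,40)*r.x[3]+r.x[:2],8)
pts=np.array([w2p(C,h+25.5*r.x[3]*np.array([np.cos(a),np.sin(a),0])) for a in np.linspace(0,6.28,120)]);print('holeB ext',pts.min(0),pts.max(0))
E
```

```text
0 lid ext [249.48886342 262.91669962] [370.85965891 371.35505927] knobtop [309.79800877 347.79880538]
-2.7 lid ext [247.55648395 256.34392431] [369.52653358 365.85742819] knobtop [307.95099066 341.16564844]
[[564.1 319.1]
 [613.4 101.3]
 [574.8 264.9]
 [588.4 210.5]]
[ 5.88281779e+02  2.10347586e+02 -5.60837337e-01  9.87792194e-01] [[-0.7  0.2]
 [-0.2  0.1]
 [ 1.1 -0.1]
 [-0.2 -0.2]]
hole [575.7 265.5]
hole [643.4 222.9]
hole [575.8 264.8]
hole [642.8 222.8]
holeB ext [271.70108768 204.37885134] [355.43061634 283.72227409]
```

```bash
python3 - <<'E'
from h import *
im=cv2.imread('pics/w4.png')
cv2.imwrite('pics/w4c.png',cv2.resize(im[190:390,230:400],None,fx=4,fy=3,interpolation=cv2.INTER_CUBIC))
im=cv2.imread('pics/w3.png')
cv2.imwrite('pics/w3c.png',cv2.convertScaleAbs(cv2.resize(im[230:390,230:400],None,fx=4,fy=3,interpolation=cv2.INTER_CUBIC),alpha=1.6))
E
```

```text
(no output)
```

View pics/w4c.png

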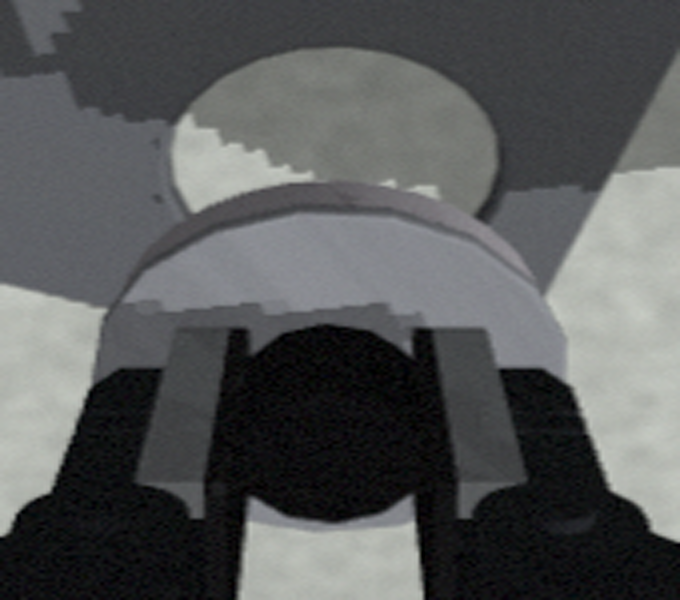

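View pics/w3c.png

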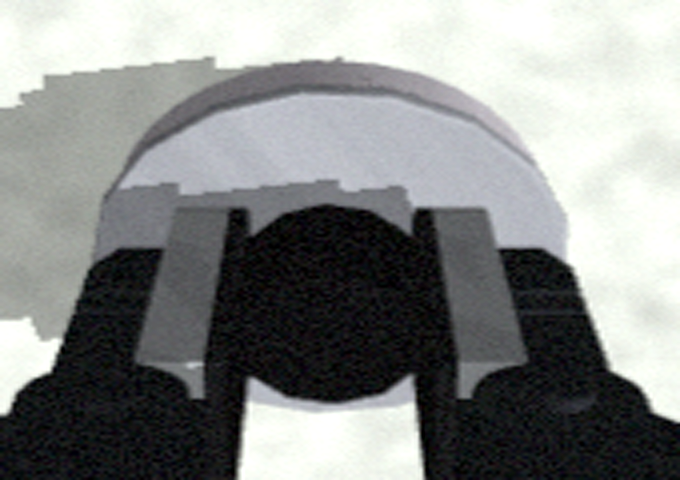

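```bash
cat > rk.py <<'E'
from h import *
from scipy.optimize import least_squares
def rackfit(C,obs,fs=1.0):
    """obs: list of ((u,v),z,(mx,my)); -> fit"""
    C=(C[0]*fs,)+tuple(C[1:])
    W=np.array([p2w(C,*o,z)[:2] for o,z,m in obs]);M=np.array([m for _,_,m in obs],float)
    def f(P):
        c,s=np.cos(P[2]),np.sin(P[2]);return ((M@np.array([[c,s],[-s,c]])*P[3]+P[:2])-W).ravel()
    r=least_squares(f,[590,207,-.56,1]);c,s=np.cos(r.x[2]),np.sin(r.x[2])
    return r.x,r.fun.reshape(-1,2),(lambda q:np.array([[c,-s],[s,c]])@np.array(q)*r.x[3]+r.x[:2])
def tcp_of(C):
    T=np.array(ctrl.calibration('wrist')['T_tool_cam']);return C[3]@np.linalg.inv(T)
E
python3 - <<'E'
from rk import *
C=load('w4');W=tcp_of(C);print('tcp at shot',W[:3,3].round(1),'now',ctrl.read_state()['eef_pos'].round(1))
obs=[((456,68),8,(-80,80)),((106,245),8,(80,-80)),((359.5,113.5),8,(-40,40)),((269,163),14,(0,0))]
for fs in (1,.988):
  for dl in (-4.8,-8.8):
    x,res,hole=rackfit(C,obs,fs)
    z=W[2,3]+dl
    tin=p2w((C[0]*fs,)+C[1:],312.7,313,z)
    print(fs,dl,x.round(2),'tin-tcp',(tin-W[:3,3]).round(1),'hole-tin',(hole((40,40))-tin[:2]).round(1))
E
```

```text
tcp at shot [642.  222.4 104.7] now [642.1 221.4 104.6]
1 -4.8 [ 5.8828e+02  2.1035e+02 -5.6000e-01  9.9000e-01] tin-tcp [-2.5  0.7 -4.8] hole-tin [ 3.2 -0.3]
1 -8.8 [ 5.8828e+02  2.1035e+02 -5.6000e-01  9.9000e-01] tin-tcp [-0.4  0.2 -8.8] hole-tin [1.2 0.2]
0.988 -4.8 [ 5.8772e+02  2.1016e+02 -5.6000e-01  1.0000e+00] tin-tcp [-2.1  0.6 -4.8] hole-tin [ 2.9 -0.3]
0.988 -8.8 [ 5.8772e+02  2.1016e+02 -5.6000e-01  1.0000e+00] tin-tcp [-0.1  0.1 -8.8] hole-tin [0.9 0.2]
```

Request:
{"fn": "arm_command", "kwargs": {
  "series": [
    [0.1, 0.2, 0.05, -1.5, 0, 0, 0],
    [0.1, 0, 0, -2.5, 0, 0, 0],
    [0.1, 0, 0, -2, 0, 0, 0],
    [0.1, 0, 0, -1.0, 0, 0, 0],
    [0.1, 0, 0, 0, 0, 0, 0],
    [0.1, 0, 0, 0, 0, 0, 0]
  ]
}}

```text
clock: 6.42
eef_pos: [644.5, 223.4, 33.7]
tool_rot: [-2.332, 1.569, -2.569]
force: [0.7, 0.0, -0.4]
width: 15.8
```

```bash
python3 snap.py w5; python3 -c "
from h import *
im=cv2.imread('pics/w5.png')
cv2.imwrite('pics/w5c.png',cv2.resize(im[0:400,60:500],None,fx=1.8,fy=1.5,interpolation=cv2.INTER_CUBIC))
print(ctrl.read_state()['eef_pos'])
"
```

```text
6.42 [644.5 223.4  33.7] [-2.332  1.569 -2.569] 15.8 [ 0.7  0.  -0.4] [-0.42  0.91  0.08  1.55 -0.1   0.68  1.04]
[645.41046588 223.97113149  34.79012213]
```

View pics/w5c.png

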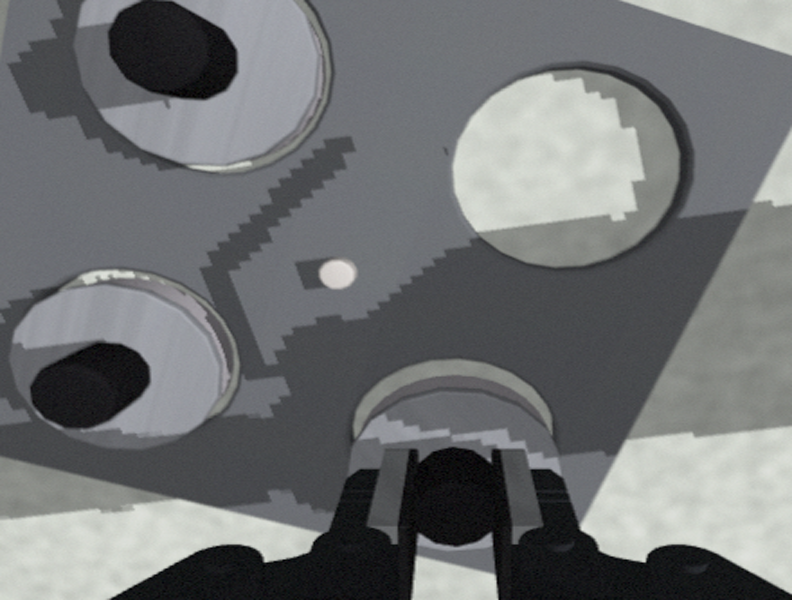

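```bash
python3 - <<'E'
from rk import *
C=load('w5');W=tcp_of(C);print('tcp at shot',W[:3,3].round(1))
px=lambda u,v:(60+u/1.8,v/1.5)
obs=[(px(571,165),8,(-40,40)),(px(338,273),14,(0,0))]
for u,v in[(571,165),(338,273)]: print(px(u,v),p2w(C,*px(u,v),8))
# hole B rim points visible
rim=np.array([(353,432),(362,405),(385,378),(420,362),(454,358),(490,363),(525,382),(545,405),(553,432)],float)
for fs in (1,.988):
  c=(C[0]*fs,)+C[1:]
  P=np.array([p2w(c,*px(*q),8)[:2] for q in rim])
  r=least_squares(lambda x:np.hypot(*(P-x[:2]).T)-25.5,[643,223]);
  A=p2w(c,*px(572,165),8)[:2]; B=p2w(c,*px(338,273),14)[:2]
  tin=p2w(c,*px(454,469),W[2,3]-5)[:2]
  lidw=np.linalg.norm(p2w(c,*px(348,469),W[2,3]-5)-p2w(c,*px(560,469),W[2,3]-5))
  print(fs,'holeB',r.x.round(1),r.fun.round(1),'A',A.round(1),'bead',B.round(1),'A-B',np.linalg.norm(A-r.x[:2]).round(1),'bead-B',np.linalg.norm(B-r.x).round(1),'tin',tin.round(1),lidw.round(1))
E
```

```text
tcp at shot [644.5 223.4  33.7]
(377.22222222222223, 110.0) [574.47602954 265.79253737   8.        ]
(247.77777777777777, 182.0) [589.49029806 209.86148006   8.        ]
1 holeB [644.  223.2] [-1.  -0.8  0.1  0.3  0.3  0.4 -0.2 -0.6 -1. ] A [574.5 266. ] bead [588.7 211. ] A-B 81.6 bead-B 56.6 tin [642.  223.9] 46.0
0.988 holeB [643.9 223.2] [-0.7 -0.7  0.1  0.3  0.3  0.3 -0.2 -0.5 -0.8] A [574.  266.4] bead [588.3 210.8] A-B 82.1 bead-B 56.9 tin [642.3 223.8] 46.6
```

Request:
{"fn": "arm_command", "kwargs": {
  "series": [
    [0.1, 0.14, -0.04, 0, 0, 0, 0],
    [0.1, 0, 0, -0.4, 0, 0, 0],
    [0.1, 0, 0, -0.4, 0, 0, 0],
    [0.1, 0, 0, -0.3, 0, 0, 0],
    [0.1, 0, 0, 0, 0, 0, 0],
    [0.1, 0, 0, 0, 0, 0, 0]
  ]
}}

```text
clock: 6.97
eef_pos: [646.1, 224.2, 23.2]
tool_rot: [-2.796, 1.571, -3.032]
force: [-0.4, -0.2, -1.1]
width: 15.4
```

```bash
python3 snap.py w6; python3 -c "
from h import *
im=cv2.imread('pics/w6.png')
cv2.imwrite('pics/w6c.png',cv2.resize(im[100:400,160:460],None,fx=2.6,fy=2,interpolation=cv2.INTER_CUBIC))
"
```

```text
6.97 [646.1 224.2  23.2] [-2.796  1.571 -3.032] 15.4 [-0.4 -0.2 -1.1] [-0.42  0.93  0.08  1.55 -0.1   0.67  1.04]
```

View pics/w6c.png

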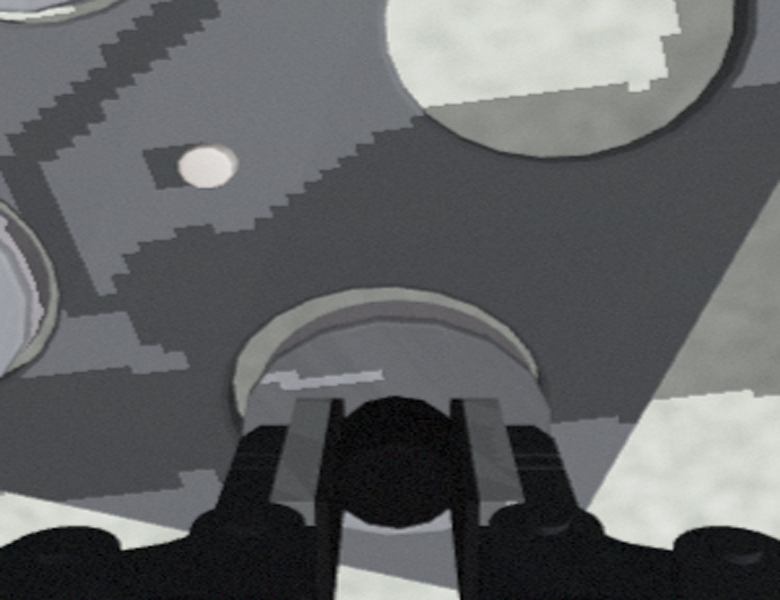

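Request:
{"fn": "arm_command", "kwargs": {
  "series": [
    [0.1, 0, -0.08, -0.15, 0, 0, 0],
    [0.1, 0, 0, -0.1, 0, 0, 0],
    [0.1, 0, 0, 0, 0, 0, 0],
    [0.5, 0, 0, 0, 0, 0, 0],
    [0.5, 0, 0, 0, 0, 0, 0],
    [0.5, 0, 0, 0, 0, 0, 0],
    [0.5, 0, 0, 2, 0, 0, 0],
    [0.5, 0, 0, 3.5, 0, 0, 0],
    [0.5, -0.5, -1, 3.5, 0, 0, 0],
    [0.5, -1, -2, 1.5, 0, 0, 0],
    [0.5, -1.2, -3.4, 0, 0, 0, 0],
    [0.5, -1.2, -3.5, 0, 0, 0, 0]
  ]
}}

```text
clock: 8.02
eef_pos: [607.8, 125.3, 127.6]
tool_rot: [0.636, 1.567, 0.404]
force: [-0.5, -0.7, -1.0]
width: 42.4
```

```bash
python3 snap.py w7
```

```text
8.02 [607.8 125.3 127.6] [0.636 1.567 0.404] 42.4 [-0.5 -0.7 -1. ] [-0.3   0.71  0.08  1.7  -0.08  0.73  1.16]
```

View pics/w7.png

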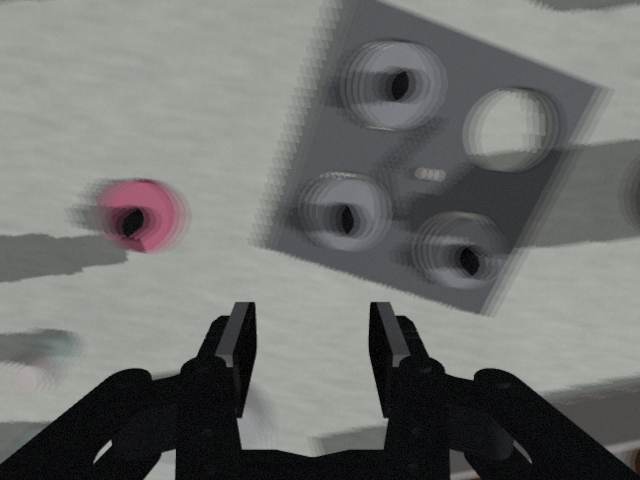

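Request:
{"fn": "arm_command", "kwargs": {
  "series": [
    [0.5, -0.9, -3.5, 0, 0, 0, 0],
    [0.5, -0.9, -3.5, 0, 0, 0, 0],
    [0.5, -0.9, -3.5, 0, 0, 0, 0],
    [0.5, -0.9, -3.5, 0, 0, 0, 0],
    [0.5, -0.8, -3.5, 0, 0, 0, 0],
    [0.5, -0.6, -2.8, 0, 0, 0, 0],
    [0.5, -0.4, -1.5, 0, 0, 0, 0],
    [0.5, 0, -0.5, 0, 0, 0, 0],
    [0.5, 0, 0, 0, 0, 0, 0],
    [0.5, 0, 0, 0, 0, 0, 0]
  ]
}}

```text
clock: 8.9
eef_pos: [553.9, -97.3, 125.8]
tool_rot: [1.369, 1.57, 1.134]
force: [1.4, 0.5, -0.6]
width: 42.9
```

```bash
python3 snap.py w8
```

```text
8.9 [553.9 -97.3 125.8] [1.369 1.57  1.134] 42.9 [ 1.4  0.5 -0.6] [ 0.1   0.64  0.04  1.87 -0.04  0.63  1.5 ]
```

View pics/w8.png

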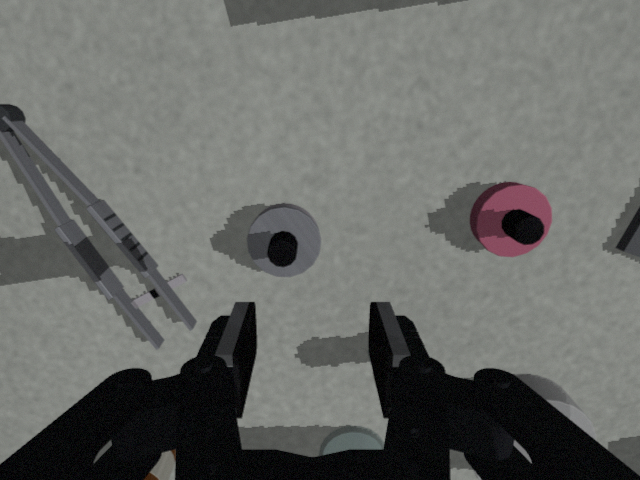

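```bash
python3 - <<'E'
from rk import *
C=load('w8');W=tcp_of(C)
print('knob',p2w(C,282.5,252,36)-W[:3,3],'lid',p2w(C,284,240,16)-W[:3,3],'now',ctrl.read_state()['eef_pos'])
im=cv2.imread('pics/w8.png')
cv2.imwrite('pics/w8c.png',cv2.resize(im[90:360,0:210],None,fx=3.6,fy=2.2,interpolation=cv2.INTER_CUBIC))
E
```

```text
knob [ -1.59813795 -17.57093582 -89.80011623] lid [  -2.55851301  -17.71114754 -109.80011623] now [553.92780439 -96.5159272  125.77947047]
```

View pics/w8c.png

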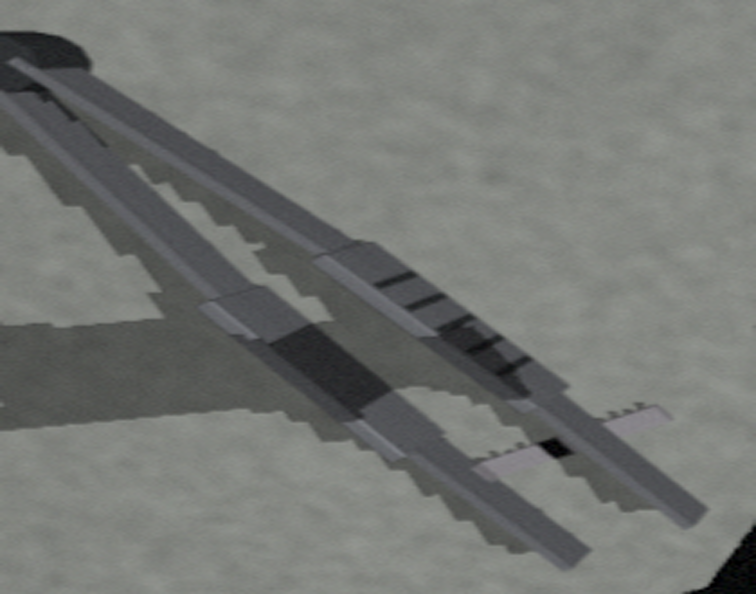

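Request:
{"fn": "arm_command", "kwargs": {
  "series": [
    [0.5, -0.2, -1.75, -1.5, 0, 0, 0],
    [0.5, 0, 0, -3, 0, 0, 0],
    [0.5, 0, 0, -3, 0, 0, 0],
    [0.5, 0, 0, -2, 0, 0, 0],
    [0.5, 0, 0, -0.9, 0, 0, 0],
    [0.5, 0, 0, -0.3, 0, 0, 0],
    [0.5, 0, 0, 0, 0, 0, 0],
    [0.1, 0, 0, 0, 0, 0, 0],
    [0.1, 0, 0, 0, 0, 0, 0],
    [0.1, 0, 0, 0, 0, 0, 0],
    [0.1, 0, 0, 0, 0, 0, 0],
    [0.1, 0, 0, 0, 0, 0, 0]
  ]
}}

```text
clock: 9.95
eef_pos: [552.5, -116.1, 20.4]
tool_rot: [0.194, 1.568, -0.042]
force: [-0.2, 0.5, 6.7]
width: 15.6
```

```bash
python3 snap.py w9
```

```text
9.95 [ 552.5 -116.1   20.4] [ 0.194  1.568 -0.042] 15.6 [-0.2  0.5  6.7] [ 0.14  0.82  0.03  1.91 -0.05  0.42  1.54]
```

View pics/w9.png

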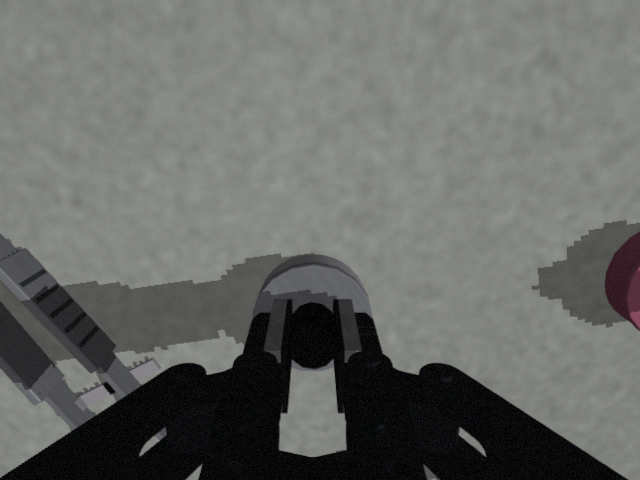

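Request:
{"fn": "arm_command", "kwargs": {
  "series": [
    [0.1, 0, 0, 1, 0, 0, 0],
    [0.1, 0, 0, 2.5, 0, 0, 0],
    [0.1, 0, 0, 3, 0, 0, 0],
    [0.1, 0.1, 1, 1.5, 0, 0, 0],
    [0.1, 0.15, 2.4, 0.5, 0, 0, 0],
    [0.1, 0.2, 3.6, 0, 0, 0, 0],
    [0.1, 0.3, 3.9, 0, 0, 0, 0],
    [0.1, 0.3, 3.9, 0, 0, 0, 0],
    [0.1, 0.3, 3.9, 0, 0, 0, 0],
    [0.1, 0.3, 3.9, 0, 0, 0, 0],
    [0.1, 0.3, 3.9, 0, 0, 0, 0],
    [0.1, 0.3, 3.9, 0, 0, 0, 0],
    [0.1, 0.2, 3.8, 0, 0, 0, 0],
    [0.1, 0, 2.3, 0, 0, 0, 0],
    [0.1, 0, 1.2, 0, 0, 0, 0],
    [0.1, 0, 0.4, 0, 0, 0, 0],
    [0.1, 0, 0, 0, 0, 0, 0],
    [0.1, 0, 0, 0, 0, 0, 0],
    [0.1, 0, 0, 0, 0, 0, 0]
  ]
}}

```text
clock: 11.58
eef_pos: [576.3, 261.6, 104.0]
tool_rot: [-1.364, 1.569, -1.604]
force: [0.3, 0.1, -0.5]
width: 15.5
```

```bash
python3 snap.py w10;python3 -c "
from h import *
for i in range(4): 
  ctrl.get_image('top');print(ctrl.read_state()['eef_pos'])"
```

```text
11.58 [576.3 261.6 104. ] [-1.364  1.569 -1.604] 15.5 [ 0.3  0.1 -0.5] [-0.54  0.76  0.12  1.68 -0.12  0.71  0.96]
[576.21803266 262.35838648 103.95860567]
[576.17098884 262.89262899 103.9466877 ]
[576.06375135 263.35575359 103.89786412]
[575.97148275 263.7952926  103.8776703 ]
```

View pics/w10.png

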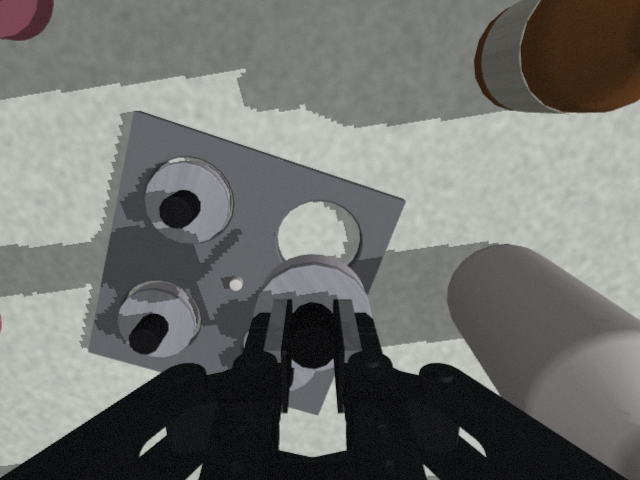

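Request:
{"fn": "arm_command", "kwargs": {
  "series": [
    [0.1, 0.05, 0, -1.5, 0, 0, 0],
    [0.1, 0, 0, -2.5, 0, 0, 0],
    [0.1, 0, 0, -2, 0, 0, 0],
    [0.1, 0, 0, -1.0, 0, 0, 0],
    [0.1, 0, 0, 0, 0, 0, 0],
    [0.1, 0, 0, 0, 0, 0, 0],
    [0.1, 0, 0, 0, 0, 0, 0]
  ]
}}

```text
clock: 12.42
eef_pos: [577.2, 265.1, 34.9]
tool_rot: [0.654, 1.569, 0.418]
force: [0.4, -0.9, 0.7]
width: 15.5
```

```bash
python3 snap.py w11; python3 -c "
from h import *
im=cv2.imread('pics/w11.png')
cv2.imwrite('pics/w11c.png',cv2.resize(im[100:400,160:460],None,fx=2.6,fy=2,interpolation=cv2.INTER_CUBIC))
print(ctrl.read_state()['eef_pos'])
"
```

```text
12.42 [577.2 265.1  34.9] [0.654 1.569 0.418] 15.5 [ 0.4 -0.9  0.7] [-0.53  0.86  0.1   1.7  -0.13  0.59  0.97]
[577.30296476 265.20553723  35.17788121]
```

View pics/w11c.png

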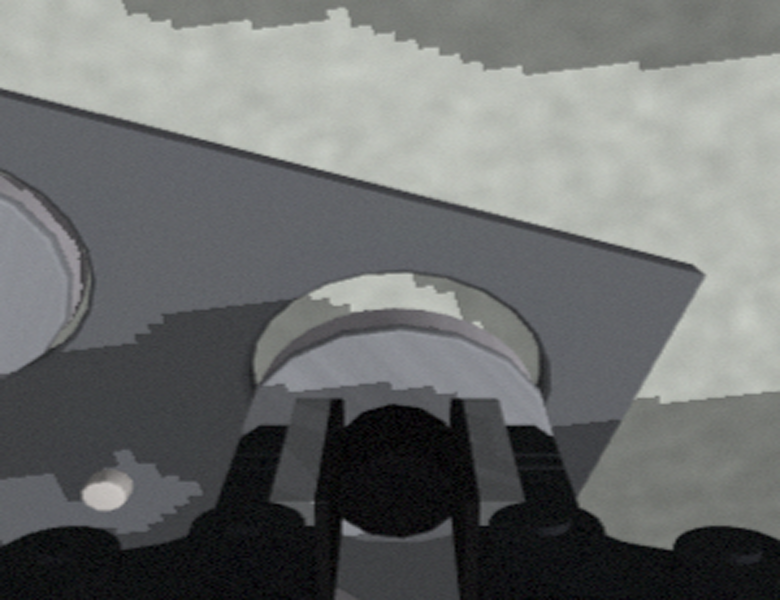

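```bash
python3 - <<'E'
from rk import *
def go(name,px,rim,lidc,dl=-5):
  C=load(name);W=tcp_of(C)
  P=np.array([p2w(C,*px(*q),8)[:2] for q in rim])
  r=least_squares(lambda x:np.hypot(*(P-x[:2]).T)-25.5,P.mean(0))
  tin=p2w(C,*px(*lidc),W[2,3]+dl)[:2]
  print(name,W[:3,3].round(1),'hole',r.x.round(1),r.fun.round(1),'tin',tin.round(1),'move',(r.x-tin).round(1),'tcp-hole',(W[:2,3]-r.x).round(1))
go('w11',lambda u,v:(160+u/2.6,100+v/2),[(253,370),(262,340),(290,307),(330,285),(395,272),(460,280),(500,298),(535,330),(546,365)],(397,435))
go('w6',lambda u,v:(160+u/2.6,100+v/2),[(234,385),(243,350),(275,318),(330,294),(390,287),(450,296),(500,320),(530,352),(538,380)],(397,428))
go('w5',lambda u,v:(60+u/1.8,v/1.5),[(353,432),(362,405),(385,378),(420,362),(454,358),(490,363),(525,382),(545,405),(553,432)],(454,469))
E
```

```text
w11 [577.2 265.1  34.9] hole [575.8 266.2] [-0.3 -0.2 -0.  -0.   0.1  0.2  0.1  0.  -0.7] tin [576.7 265.3] move [-0.8  0.9] tcp-hole [ 1.3 -1.1]
w6 [646.1 224.2  23.2] hole [643.6 223.1] [-1.  -0.1  0.1  0.1  0.1  0.2  0.1 -0.2 -0.9] tin [644.1 224.7] move [-0.5 -1.6] tcp-hole [2.4 1.1]
w5 [644.5 223.4  33.7] hole [644.  223.2] [-1.  -0.8  0.1  0.3  0.3  0.4 -0.2 -0.6 -1. ] tin [642.  223.9] move [ 2.  -0.7] tcp-hole [0.6 0.2]
```

Request:
{"fn": "arm_command", "kwargs": {
  "series": [
    [0.1, -0.06, 0.07, 0, 0, 0, 0],
    [0.1, 0, 0, -0.4, 0, 0, 0],
    [0.1, 0, 0, -0.4, 0, 0, 0],
    [0.1, 0, 0, -0.3, 0, 0, 0],
    [0.1, 0, 0, -0.2, 0, 0, 0],
    [0.1, 0, 0, -0.1, 0, 0, 0],
    [0.1, 0, 0, 0, 0, 0, 0]
  ]
}}

```text
clock: 13.05
eef_pos: [575.2, 265.5, 20.4]
tool_rot: [-2.757, 1.57, -2.992]
force: [-1.9, -0.3, 5.9]
width: 15.6
```

```bash
python3 snap.py w12; python3 -c "
from h import *
im=cv2.imread('pics/w12.png')
cv2.imwrite('pics/w12c.png',cv2.resize(im[100:400,160:460],None,fx=2.6,fy=2,interpolation=cv2.INTER_CUBIC))
"
```

```text
13.05 [575.2 265.5  20.4] [-2.757  1.57  -2.992] 15.6 [-1.9 -0.3  5.9] [-0.53  0.88  0.09  1.71 -0.13  0.56  0.98]
```

View pics/w12c.png

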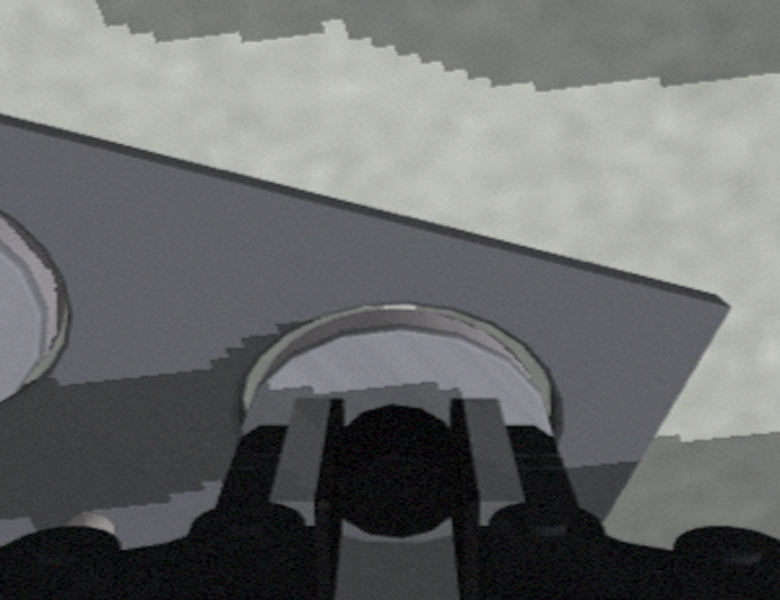

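Request:
{"fn": "arm_command", "kwargs": {
  "series": [
    [0.5, 0, 0, 0, 0, 0, 0],
    [0.5, 0, 0, 0, 0, 0, 0],
    [0.5, 0, 0, 0, 0, 0, 0],
    [0.5, 0, 0, 2, 0, 0, 0],
    [0.6, 0, 0, 3.5, 0, 0, 0],
    [0.7, 0, 0, 3.5, 0, 0, 0],
    [0.7, 0, -1, 2, 0, 0, 0],
    [0.7, 0, -3, 0, 0, 0, 0],
    [0.7, 0, -3, 0, 0, 0, 0],
    [0.7, 0, -1.5, 0, 0, 0, 0],
    [0.7, 0, 0, 0, 0, 0, 0]
  ]
}}

```text
clock: 14.02
eef_pos: [576.0, 174.8, 129.8]
tool_rot: [-1.469, 1.567, -1.712]
force: [0.2, -0.4, -0.1]
width: 59.9
```

```bash
python3 snap.py w13; python3 - <<'E'
from rk import *
C=load('w8')
px=lambda u,v:(u/3.6,90+v/2.2)
for n,u,v,z in [('Rtip',580,558,14),('Ltip',697,517,14),('linectr',555,447,3),('barR',478,466,3),('barL',668,412,3),('hinge',40,50,14),
  ('Rpl_rear_outer',203,302,18),('Rpl_rear_in',262,285,18),('Rpl_front_in',442,437,18),('Rpl_front_out',405,460,18),('Lpl_rear_in',318,254,18),('Lpl_rear_out',372,241,18),('Lpl_front_out',568,387,18),('Lpl_front_in',523,408,18)]:
    print(n,p2w(C,*px(u,v),z)[:2].round(1))
E
```

```text
14.02 [576.  174.8 129.8] [-1.469  1.567 -1.712] 59.9 [ 0.2 -0.4 -0.1] [-0.41  0.69  0.11  1.75 -0.1   0.71  1.08]
Rtip [ 605.1 -217.1]
Ltip [ 596.5 -190.6]
linectr [ 571.8 -214.2]
barR [ 574.5 -231. ]
barL [ 565.5 -189.2]
hinge [ 439.9 -249.5]
Rpl_rear_outer [ 509.7 -250. ]
Rpl_rear_in [ 507.5 -238.1]
Rpl_front_in [ 558.5 -225.3]
Rpl_front_out [ 563.9 -234.6]
Lpl_rear_in [ 501.4 -225.3]
Lpl_rear_out [ 500.1 -214.9]
Lpl_front_out [ 548.7 -197.6]
Lpl_front_in [ 553.1 -207.7]
```

View pics/w13.png

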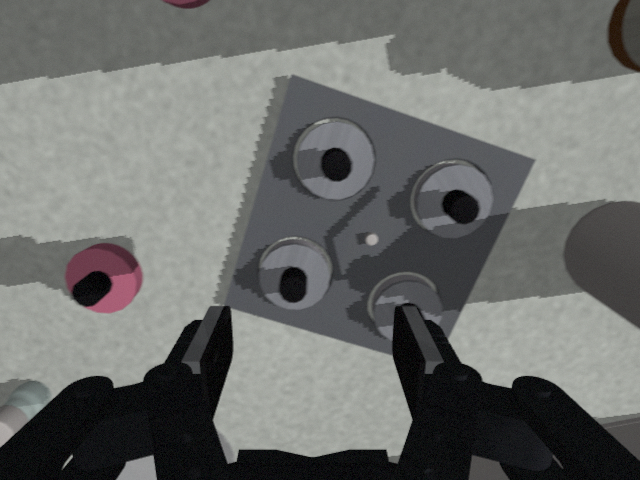

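Request:
{"fn": "arm_command", "kwargs": {
  "series": [
    [0.6, -0.2, -2, 0, 0, 0, 2],
    [0.6, -0.4, -3.8, 0, 0, 0, 2.4],
    [0.6, -0.4, -3.9, 0, 0, 0, 2.4],
    [0.6, -0.4, -3.9, 0, 0, 0, 2.4],
    [0.6, -0.4, -3.9, 0, 0, 0, 2.4],
    [0.6, -0.4, -3.9, 0, 0, 0, 2.4],
    [0.6, -0.4, -3.9, 0, 0, 0, 2.4],
    [0.6, -0.4, -3.9, 0, 0, 0, 2.4],
    [0.6, -0.4, -3.9, 0, 0, 0, 2.4],
    [0.6, -0.4, -3.3, 0, 0, 0, 2.4],
    [0.6, -0.4, -2, 0, 0, 0, 2.4],
    [0.6, -0.2, -1.5, 0, 0, 0, 0.4],
    [0.6, 0, 0, 0, 0, 0, 0],
    [0.6, 0, 0, 0, 0, 0, 0],
    [0.6, 0, 0, 0, 0, 0, 0]
  ]
}}

```text
clock: 15.32
eef_pos: [532.6, -215.7, 129.5]
tool_rot: [1.212, 1.569, 1.439]
force: [-0.0, 0.8, -0.3]
width: 51.2
```

```bash
python3 snap.py w14
```

```text
15.32 [ 532.6 -215.7  129.5] [1.212 1.569 1.439] 51.2 [-0.   0.8 -0.3] [ 0.39  0.65 -0.09  1.83  0.08  0.67  2.06]
```

View pics/w14.png

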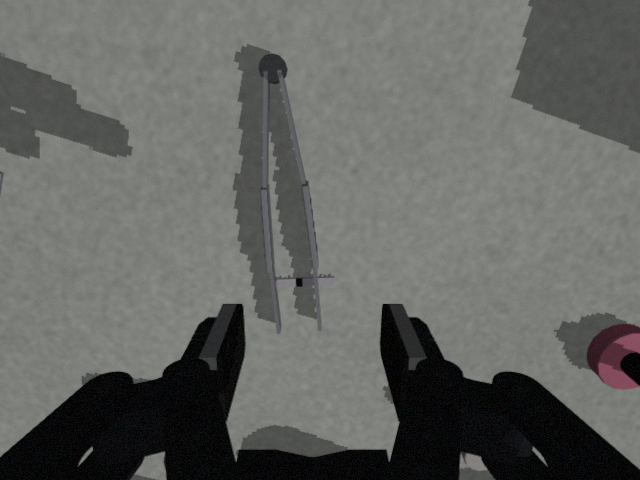

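```bash
python3 - <<'E'
from rk import *
im=cv2.imread('pics/w14.png')
cv2.imwrite('pics/w14c.png',cv2.convertScaleAbs(cv2.resize(im[45:345,230:350],None,fx=5,fy=2,interpolation=cv2.INTER_CUBIC),alpha=1.4))
E
```

```text
(no output)
```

View pics/w14c.png

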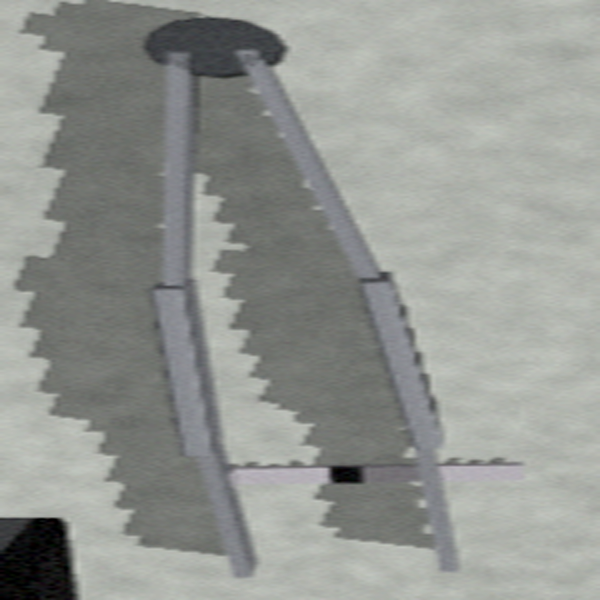

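```bash
python3 - <<'E'
from rk import *
C=load('w14');Wt=tcp_of(C)
px=lambda u,v:(230+u/5,45+v/2)
obs=[((153,290),18,(-28,-12)),((188,455),18,(28,-12)),((346,473),3,(42,9)),((523,470),3,(42,33)),((244,575),14,(75,-7.25))]
for fs in (1,.988):
  c=(C[0]*fs,)+C[1:]
  W=np.array([p2w(c,*px(*o),z)[:2] for o,z,m in obs]);M=np.array([m for *_,m in obs],float)
  def f(P):
    cc,s=np.cos(P[2]),np.sin(P[2]);return ((M@np.array([[cc,s],[-s,cc]])+P[:2])-W).ravel()
  r=least_squares(f,[533,-232,.22]);print(r.x,np.degrees(r.x[2]),r.fun.reshape(-1,2).round(1))
  cc,s=np.cos(r.x[2]),np.sin(r.x[2]);g=r.x[:2]+np.array([-s,cc])*4
  print('grip centre',g,'tcp',Wt[:3,3],'tool y ang',np.degrees(np.arctan2(Wt[1,1],Wt[0,1])),'tooly in img')
  for q in [(-28,20),(28,20)]: pass
print(ctrl.read_state()['eef_pos'],ctrl.read_state()['tool_rot'])
E
```

```text
[ 5.33215695e+02 -2.34233855e+02  2.66565300e-01] 15.273066640767361 [[-1.1 -0.6]
 [ 0.3 -0.6]
 [ 0.2  0.8]
 [ 0.5  0.2]
 [ 0.2  0.1]]
grip centre [ 532.16201608 -230.37513002] tcp [ 532.6289053  -215.68652575  129.53750866] tool y ang 103.03272723964467 tooly in img
[ 5.33566214e+02 -2.34352533e+02  2.66669744e-01] 15.279050840685473 [[-0.5 -0.3]
 [ 0.3 -0.4]
 [ 0.1  0.8]
 [ 0.5 -0.2]
 [-0.4  0.1]]
grip centre [ 532.51213216 -230.49391728] tcp [ 532.6289053  -215.68652575  129.53750866] tool y ang 103.03272723964467 tooly in img
[ 532.58649298 -215.58534059  129.60724308] [1.22968423 1.569032   1.45776625]
```

Request:
{"fn": "arm_command", "kwargs": {
  "series": [
    [0.6, 0, -0.7, -1, 0, 0, 1.1],
    [0.6, 0, -0.78, -2.5, 0, 0, 1.1],
    [0.6, 0, 0, -2.5, 0, 0, 0],
    [0.6, 0, 0, -1, 0, 0, 0],
    [0.6, 0, 0, 0, 0, 0, 0],
    [0.6, 0, 0, 0, 0, 0, 0]
  ]
}}

```text
clock: 15.87
eef_pos: [531.6, -232.3, 59.4]
tool_rot: [2.193, 1.569, 2.458]
force: [1.0, 0.7, 0.1]
width: 51.4
```

```bash
python3 snap.py w15; python3 -c "
from h import *
im=cv2.imread('pics/w15.png')
cv2.imwrite('pics/w15c.png',cv2.convertScaleAbs(cv2.resize(im[0:400,180:440],None,fx=3,fy=1.5,interpolation=cv2.INTER_CUBIC),alpha=1.4))
s=ctrl.read_state();print(s['eef_pos'],s['tool_rot'])"
```

```text
15.87 [ 531.6 -232.3   59.4] [2.193 1.569 2.458] 51.4 [1.  0.7 0.1] [ 0.42  0.77 -0.09  1.85  0.12  0.54  2.09]
[ 532.37002455 -232.72557575   60.29333862] [-0.16487806  1.57000923  0.09970299]
```

View pics/w15c.png

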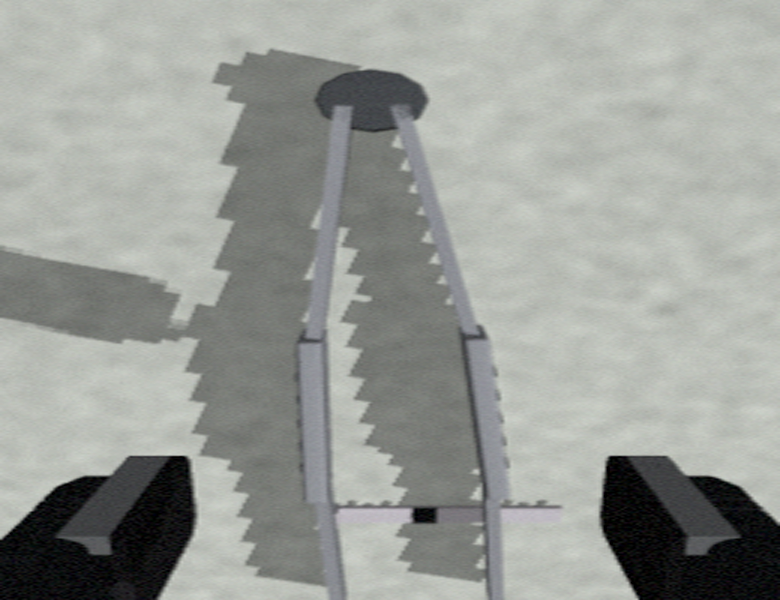

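```bash
python3 - <<'E'
from rk import *
C=load('w15');Wt=tcp_of(C)
px=lambda u,v:(180+u/3,v/1.5)
obs=[((299,340),18,(-28,-12)),((305,500),18,(28,-12)),((425,515),3,(42,9)),((561,514),3,(42,33))]
for fs in (1,.988):
  c=(C[0]*fs,)+C[1:]
  W=np.array([p2w(c,*px(*o),z)[:2] for o,z,m in obs]);M=np.array([m for *_,m in obs],float)
  def f(P):
    cc,s=np.cos(P[2]),np.sin(P[2]);return ((M@np.array([[cc,s],[-s,cc]])+P[:2])-W).ravel()
  r=least_squares(f,[533,-232,.22]);print(r.x,np.degrees(r.x[2]),r.fun.reshape(-1,2).round(1))
  cc,s=np.cos(r.x[2]),np.sin(r.x[2]);g=r.x[:2]+np.array([-s,cc])*4
  print('grip centre',g,'tcp',Wt[:3,3],'tool y ang',np.degrees(np.arctan2(Wt[1,1],Wt[0,1])))
E
```

```text
[ 5.32989337e+02 -2.34618188e+02  2.55917334e-01] 14.662983161479266 [[-0.4 -0.1]
 [ 0.5 -0.1]
 [-0.4  0.3]
 [ 0.3 -0.1]]
grip centre [ 531.97680529 -230.74846161] tcp [ 531.64525894 -232.3386116    59.3815945 ] tool y ang 105.17186122519733
[ 5.33500589e+02 -2.34463964e+02  2.56180203e-01] 14.678044414075114 [[ 0.1  0.2]
 [ 0.4  0.1]
 [-0.7  0.2]
 [ 0.2 -0.5]]
grip centre [ 532.48703984 -230.59450445] tcp [ 531.64525894 -232.3386116    59.3815945 ] tool y ang 105.17186122519733
```

Request:
{"fn": "arm_command", "kwargs": {
  "series": [
    [0.6, 0, 0.18, -1, 0, 0, 0],
    [0.6, 0, 0, -2, 0, 0, 0],
    [0.6, 0, 0, -1.4, 0, 0, 0],
    [0.6, 0, 0, -0.6, 0, 0, 0],
    [0.6, 0, 0, -0.2, 0, 0, 0],
    [0.5, 0, 0, 0, 0, 0, 0],
    [0.42, 0, 0, 0, 0, 0, 0],
    [0.37, 0, 0, 0, 0, 0, 0],
    [0.35, 0, 0, 0, 0, 0, 0],
    [0.33, 0, 0, 0, 0, 0, 0],
    [0.32, 0, 0, 0, 0, 0, 0],
    [0.32, 0, 0, 0, 0, 0, 0]
  ]
}}

```text
clock: 16.92
eef_pos: [532.6, -232.1, 8.9]
tool_rot: [-0.728, 1.568, -0.465]
force: [-0.2, -0.1, 6.3]
width: 27.7
```

```bash
python3 snap.py w16; python3 -c "
from h import *
im=cv2.imread('pics/w16.png')
cv2.imwrite('pics/w16c.png',cv2.convertScaleAbs(cv2.resize(im[0:480,180:440],None,fx=3,fy=1.25,interpolation=cv2.INTER_CUBIC),alpha=1.4))"
```

```text
16.92 [ 532.6 -232.1    8.9] [-0.728  1.568 -0.465] 27.7 [-0.2 -0.1  6.3] [ 0.41  0.85 -0.07  1.86  0.13  0.44  2.08]
```

View pics/w16c.png

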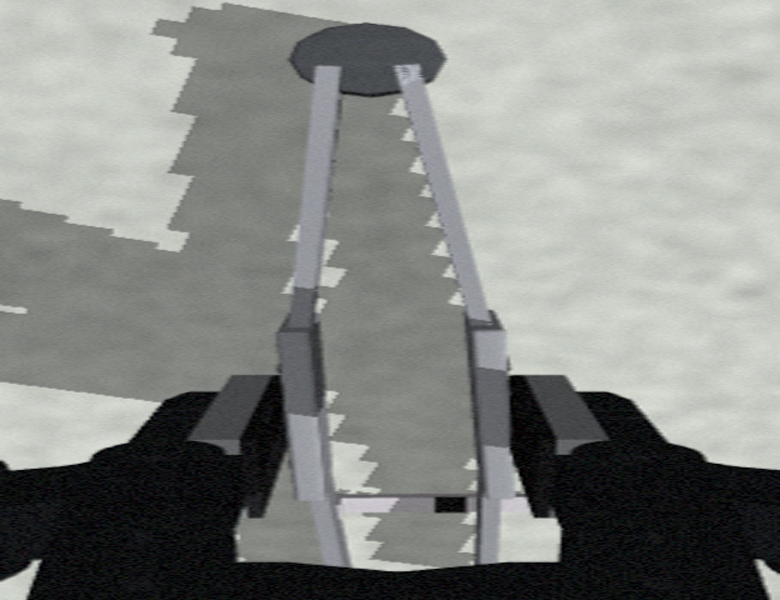

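Request:
{"fn": "arm_command", "kwargs": {
  "series": [
    [0.305, 0, 0, 0, 0, 0, 0],
    [0.29, 0, 0, 0, 0, 0, 0],
    [0.28, 0, 0, 0.1, 0, 0, 0],
    [0.27, 0, 0, 0, 0, 0, 0],
    [0.27, 0, 0, 0, 0, 0, 0]
  ]
}}

```text
clock: 17.38
eef_pos: [531.8, -231.5, 9.1]
tool_rot: [-0.743, 1.57, -0.479]
force: [0.1, -1.0, 4.6]
width: 23.3
```

```bash
python3 snap.py w17; python3 -c "
from h import *
im=cv2.imread('pics/w17.png')
cv2.imwrite('pics/w17c.png',cv2.convertScaleAbs(cv2.resize(im[0:480,180:440],None,fx=3,fy=1.25,interpolation=cv2.INTER_CUBIC),alpha=1.4))"
```

```text
17.38 [ 531.8 -231.5    9.1] [-0.743  1.57  -0.479] 23.3 [ 0.1 -1.   4.6] [ 0.41  0.85 -0.07  1.86  0.13  0.44  2.08]
```

View pics/w17c.png

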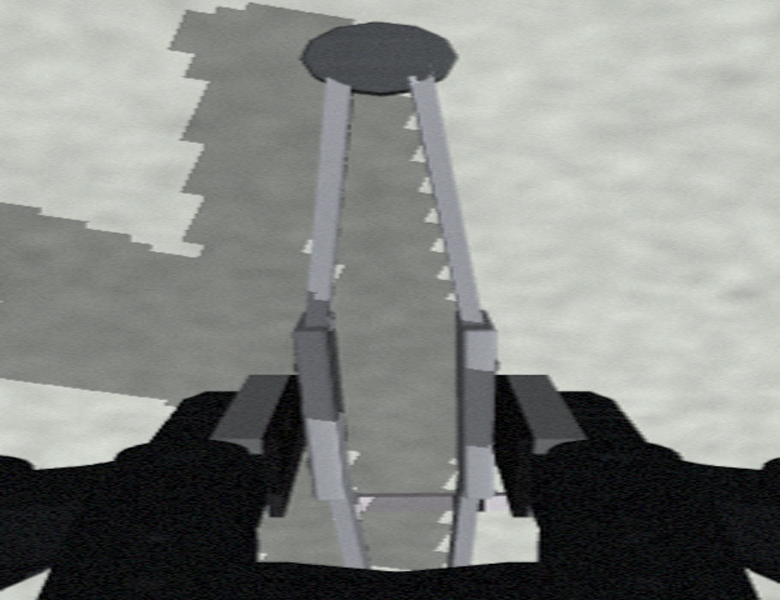

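Request:
{"fn": "arm_command", "kwargs": {
  "series": [
    [0.27, 0, 0, 0.5, 0, 0, 0],
    [0.27, 0, 0, 1, 0, 0, 0],
    [0.27, 0, 0, 2, 0, 0, 0],
    [0.27, 0, 0, 3, 0, 0, 0],
    [0.27, 0, 0, 3, 0, 0, 0],
    [0.27, 0, 0, 1.5, 0, 0, 0],
    [0.27, 0, 0, 0, 0, 0, 0],
    [0.27, 0, 0, 0, 0, 0, 0]
  ]
}}

```text
clock: 18.1
eef_pos: [532.0, -231.6, 120.0]
tool_rot: [-0.627, 1.569, -0.364]
force: [-0.4, -0.0, -0.7]
width: 23.2
```

```bash
python3 snap.py w18; python3 -c "
from h import *
im=cv2.imread('pics/w18.png')
cv2.imwrite('pics/w18c.png',cv2.convertScaleAbs(cv2.resize(im[0:480,180:440],None,fx=3,fy=1.25,interpolation=cv2.INTER_CUBIC),alpha=1.4))
cv2.imwrite('pics/s18.png',ctrl.get_image('scene'));cv2.imwrite('pics/t18.png',ctrl.get_image('top'))
a=cv2.imread('pics/s18.png')[60:300,120:420];b=cv2.imread('pics/t18.png')[150:390,280:580]
cv2.imwrite('pics/st18.png',np.vstack([cv2.resize(a,(600,480)),cv2.resize(b,(600,480))])[:,:])
cv2.imwrite('pics/s18c.png',cv2.resize(a,(800,600),interpolation=cv2.INTER_CUBIC))"
```

```text
18.1 [ 532.  -231.6  120. ] [-0.627  1.569 -0.364] 23.2 [-0.4 -0.  -0.7] [ 0.43  0.67 -0.1   1.82  0.1   0.65  2.1 ]
```

View pics/w18c.png

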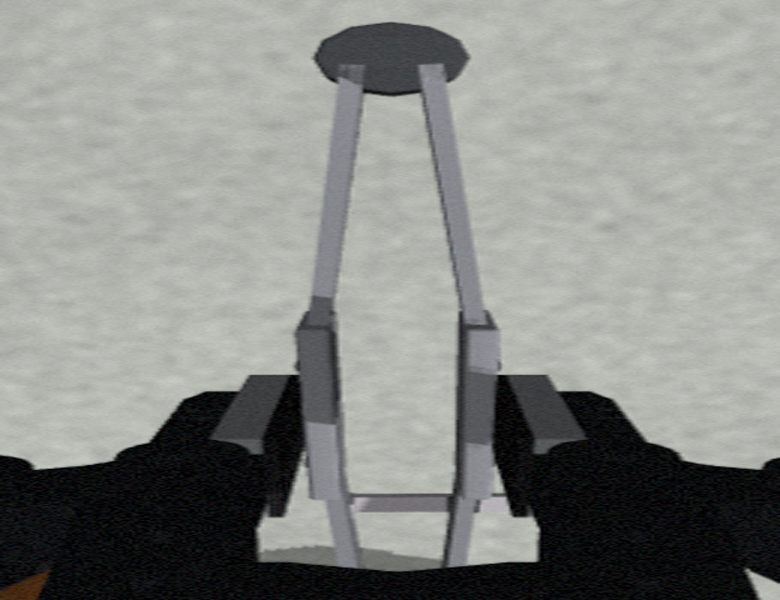

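View pics/s18c.png

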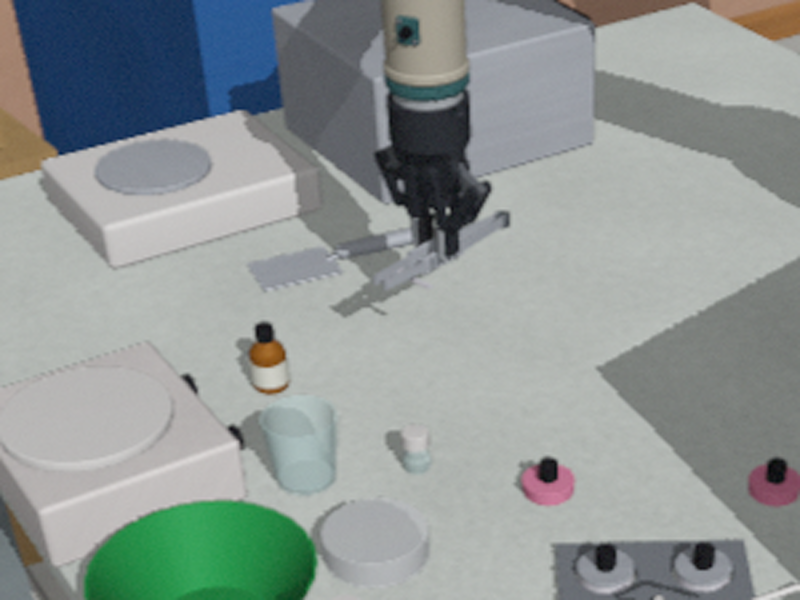

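```bash
python3 -c "
from h import *
im=cv2.imread('pics/w18.png')
cv2.imwrite('pics/w18d.png',cv2.convertScaleAbs(cv2.resize(im[385:460,270:370],None,fx=8,fy=8,interpolation=cv2.INTER_NEAREST),alpha=1.4))
im=cv2.imread('pics/w17.png')
cv2.imwrite('pics/w17d.png',cv2.convertScaleAbs(cv2.resize(im[385:460,270:370],None,fx=8,fy=8,interpolation=cv2.INTER_NEAREST),alpha=1.4))"
```

```text
(no output)
```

View pics/w18d.png

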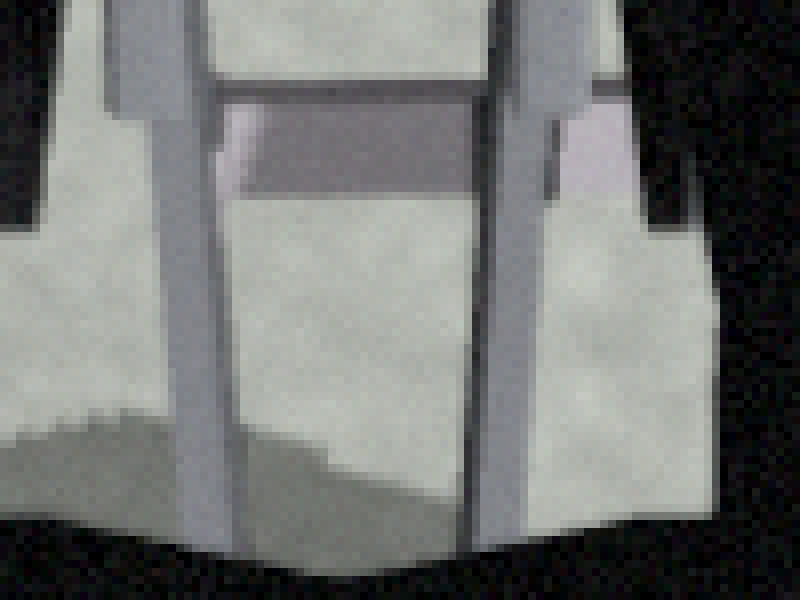

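Request:
{"fn": "arm_command", "kwargs": {
  "series": [
    [0.272, 0, 0.5, 0, 0, 0, 0],
    [0.272, 0, 1, 0, 0, 0, 0],
    [0.272, -0.1, 1.6, 0, 0, 0, 0],
    [0.272, -0.1, 2.2, 0, 0, 0, 0],
    [0.272, -0.1, 2.6, 0, 0, 0, 0],
    [0.272, -0.1, 2.8, 0, 0, 0, 0],
    [0.272, -0.1, 2.8, 0, 0, 0, 0],
    [0.272, -0.1, 2.8, 0, 0, 0, 0],
    [0.272, -0.1, 2.8, 0, 0, 0, 0],
    [0.272, -0.1, 2.8, 0, 0, 0, 0],
    [0.272, -0.1, 2.8, 0, 0, 0, 0],
    [0.272, -0.1, 2.8, 0, 0, 0, 0],
    [0.272, -0.1, 2.8, 0, 0, 0, 0],
    [0.272, -0.1, 2.8, 0, 0, 0, 0],
    [0.272, -0.1, 2.6, 0, 0, 0, 0],
    [0.272, -0.1, 2.2, 0, 0, 0, 0],
    [0.272, -0.1, 1.6, 0, 0, 0, 0],
    [0.272, -0.1, 1, 0, 0, 0, 0],
    [0.272, 0, 0.5, 0, 0, 0, 0],
    [0.272, 0, 0, 0, 0, 0, 0]
  ]
}}

```text
clock: 19.92
eef_pos: [515.0, 179.8, 118.5]
tool_rot: [2.571, 1.57, 2.837]
force: [-0.4, 0.1, -0.8]
width: 23.1
```

```bash
python3 snap.py w19; python3 - <<'E'
from rk import *
im=cv2.imread('pics/w19.png')
cv2.imwrite('pics/w19d.png',cv2.convertScaleAbs(cv2.resize(im[385:460,270:370],None,fx=8,fy=8,interpolation=cv2.INTER_NEAREST),alpha=1.4))
a=ctrl.get_image('scene');b=ctrl.get_image('top');cv2.imwrite('pics/s19.png',a);cv2.imwrite('pics/t19.png',b)
cv2.imwrite('pics/s19c.png',cv2.resize(a[150:390,240:540],(800,640),interpolation=cv2.INTER_CUBIC)[:600]);cv2.imwrite('pics/t19c.png',cv2.resize(b[130:330,120:370],(750,600),interpolation=cv2.INTER_CUBIC))
# tweezers in tool frame from w18
C=load('w18');W=tcp_of(C)
def tool(u,v,h): # h = height above underside
    p=p2w(C,u,v,W[2,3]-9+h); q=np.linalg.inv(W)@np.append(p,1); return q[[2,1]]  # tool z (fwd), tool y(left)
obs=[((270+515.5/8,403.1),3,(42,9)),((279,260.5),18,(-28,-12)),((283.3,398.5),18,(28,-12))]
P=np.array([tool(*o,h) for o,h,m in obs]);M=np.array([m for *_,m in obs],float)
def f(x):
    c,s=np.cos(x[2]),np.sin(x[2]);return (M@np.array([[c,s],[-s,c]])+x[:2]-P).ravel()
r=least_squares(f,[0,0,0]);print('tweezers in tool',r.x,np.degrees(r.x[2]),r.fun.reshape(-1,2).round(1))
c,s=np.cos(r.x[2]),np.sin(r.x[2]);t=np.array([75*c,75*s])+r.x[:2]
print('tips tool z,y',t)
for n in('w18','w19'):
    W=tcp_of(load(n)); print(n,'tips world',(W[:3,3]+W[:3,2]*t[0]+W[:3,1]*t[1]).round(1),W[:3,3].round(1))
E
```

```text
19.92 [515.  179.8 118.5] [2.571 1.57  2.837] 23.1 [-0.4  0.1 -0.8] [-0.37  0.64 -0.02  1.91  0.02  0.59  1.43]
tweezers in tool [-1.41381719  1.28534704 -0.0037295 ] -0.21368450164889563 [[-0.3  0.2]
 [ 0.2  0.1]
 [ 0.1 -0.3]]
tips tool z,y [73.58566122  1.00563533]
w18 tips world [ 602.8 -211.5  120.2] [ 532.  -231.6  120. ]
w19 tips world [585.8 200.1 118.4] [515.  179.8 118.5]
```

View pics/w19d.png

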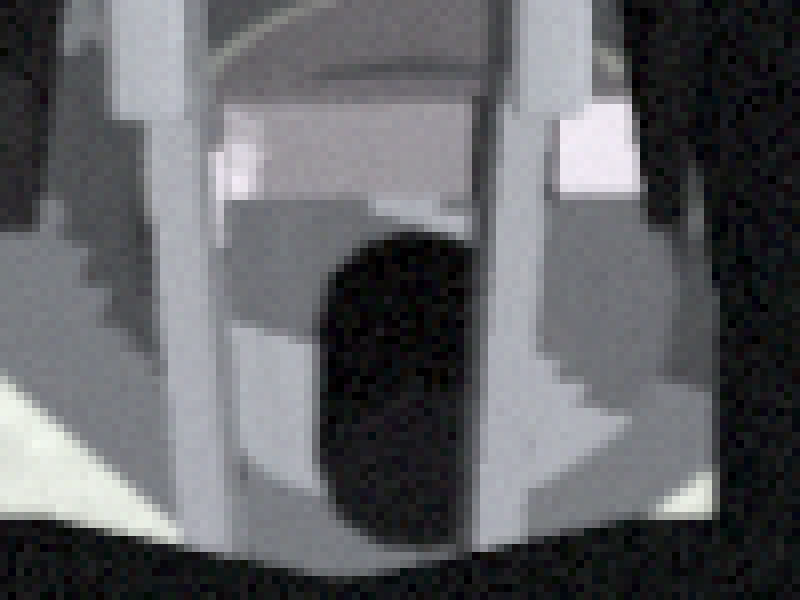

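View pics/s19c.png

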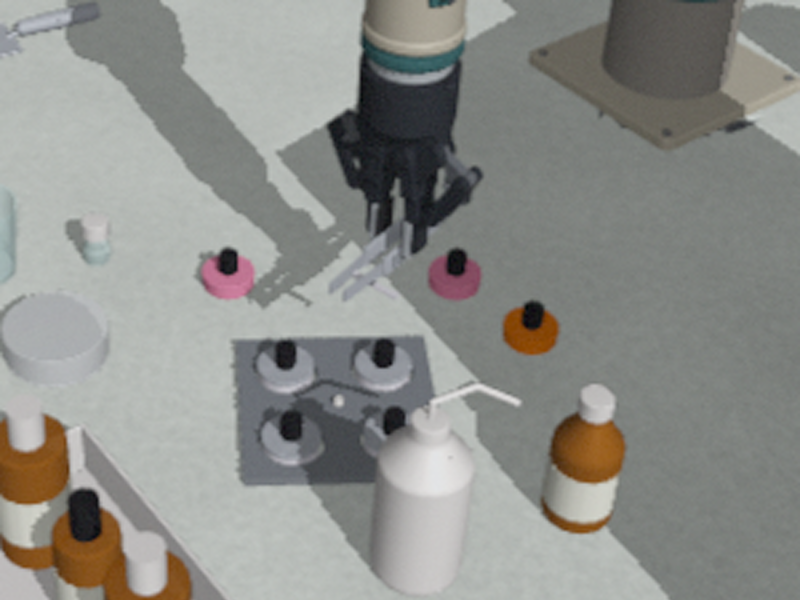

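View pics/t19c.png

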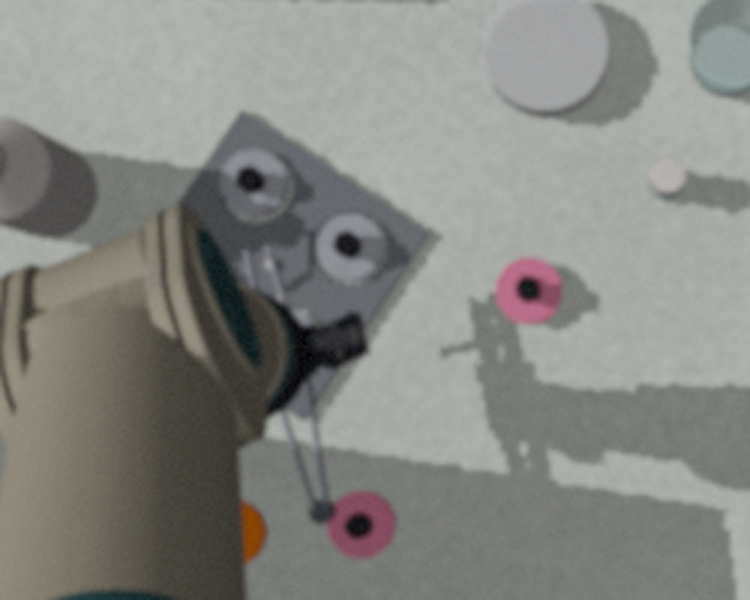

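Request:
{"fn": "arm_command", "kwargs": {
  "series": [
    [0.272, 0, 0, -0.5, 0, 0, 0],
    [0.272, 0, 0, -1, 0, 0, 0],
    [0.272, 0, 0, -1, 0, 0, 0],
    [0.272, 0, 0, -0.8, 0, 0, 0],
    [0.272, 0, 0, -0.5, 0, 0, 0],
    [0.272, 0, 0, 0, 0, 0, 0],
    [0.272, 0, 0, 0, 0, 0, 0],
    [0.272, 0, 0, 0, 0, 0, 0],
    [0.272, 0, 0, 0, 0, 0, 0],
    [0.272, 0, 0, 0, 0, 0, 0]
  ]
}}

```text
clock: 20.9
eef_pos: [515.9, 178.7, 81.2]
tool_rot: [0.138, 1.57, 0.401]
force: [0.1, -1.0, -0.2]
width: 23.0
```

```bash
cat > tips.py <<'E'
import sys
from rk import *
C=load(sys.argv[1]);W=tcp_of(C);t=(73.6,1.0)
print('tips',(W[:3,3]+W[:3,2]*t[0]+W[:3,1]*t[1]).round(1),'tcp',W[:3,3].round(1),'down',W[:3,0].round(3),'need',(np.array([588.4,210.8])-(W[:3,3]+W[:3,2]*t[0]+W[:3,1]*t[1])[:2]).round(1))
E
python3 snap.py w20; python3 tips.py w20
```

```text
20.9 [515.9 178.7  81.2] [0.138 1.57  0.401] 23.0 [ 0.1 -1.  -0.2] [-0.37  0.7  -0.02  1.94  0.03  0.51  1.42]
tips [586.7 198.8  81.3] tcp [515.9 178.7  81.2] down [ 0.001  0.    -1.   ] need [ 1.7 12. ]
```

Request:
{"fn": "arm_command", "kwargs": {
  "series": [
    [0.272, 0.07, 0.5, 0, 0, 0, 0],
    [0.272, 0.1, 0.7, 0, 0, 0, 0],
    [0.272, 0, 0, 0, 0, 0, 0],
    [0.272, 0, 0, 0, 0, 0, 0],
    [0.272, 0, 0, 0, 0, 0, 0],
    [0.272, 0, 0, 0, 0, 0, 0],
    [0.272, 0, 0, 0, 0, 0, 0]
  ]
}}

```text
clock: 21.53
eef_pos: [517.3, 190.2, 80.8]
tool_rot: [-2.332, 1.571, -2.069]
force: [-0.6, 0.3, -1.3]
width: 22.9
```

```bash
python3 snap.py w21; python3 tips.py w21; python3 - <<'E'
from h import *
im=cv2.imread('pics/w21.png')
cv2.imwrite('pics/w21d.png',cv2.convertScaleAbs(cv2.resize(im[385:460,270:370],None,fx=8,fy=8,interpolation=cv2.INTER_NEAREST),alpha=1.4))
a=ctrl.get_image('scene');b=ctrl.get_image('top')
cv2.imwrite('pics/s21c.png',cv2.resize(a[200:360,290:490],(750,600),interpolation=cv2.INTER_CUBIC));cv2.imwrite('pics/t21c.png',cv2.resize(b[150:310,140:340],(750,600),interpolation=cv2.INTER_CUBIC))
for n,o in(('scene',(200,290)),('top',(150,140))):
    C=cam(n)
    for nm,p in (('tips80',[588.4,210.8,81]),('bead',[588.4,210.8,14])):
        q=w2p(C,p);print(n,nm,((q[0]-o[1])*3.75).round(),((q[1]-o[0])*3.75).round())
E
```

```text
21.53 [517.3 190.2  80.8] [-2.332  1.571 -2.069] 22.9 [-0.6  0.3 -1.3] [-0.39  0.7  -0.02  1.92  0.02  0.52  1.41]
tips [588.1 210.3  80.8] tcp [517.3 190.2  80.8] down [-0. -0. -1.] need [0.3 0.5]
scene tips80 295.0 283.0
scene bead 289.0 370.0
top tips80 234.0 245.0
top bead 258.0 257.0
```

View pics/w21d.png

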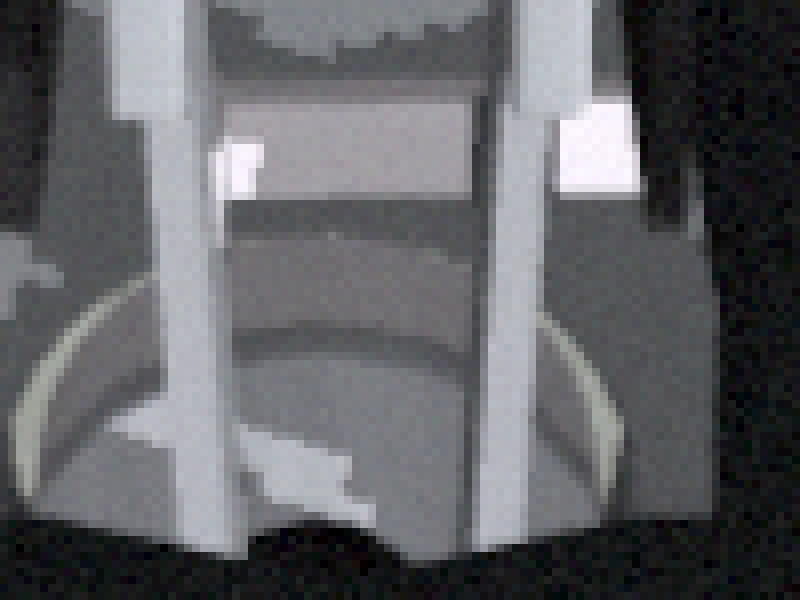

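View pics/s21c.png

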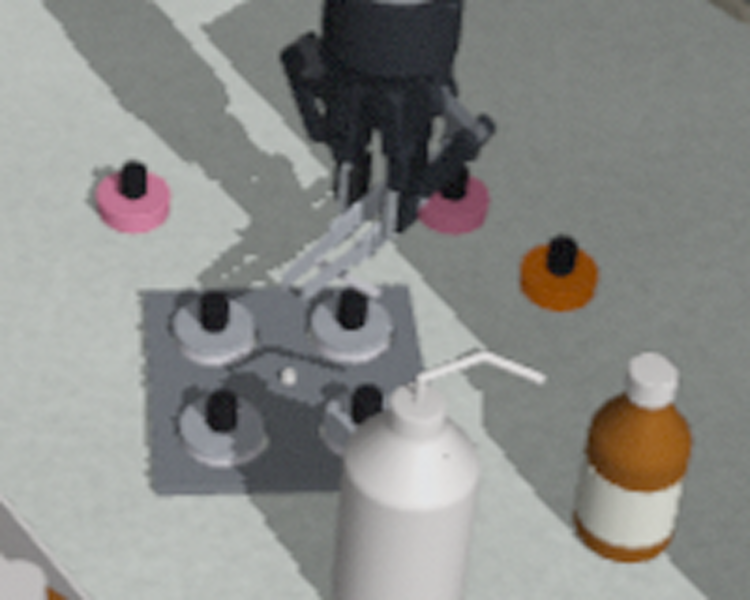

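View pics/t21c.png

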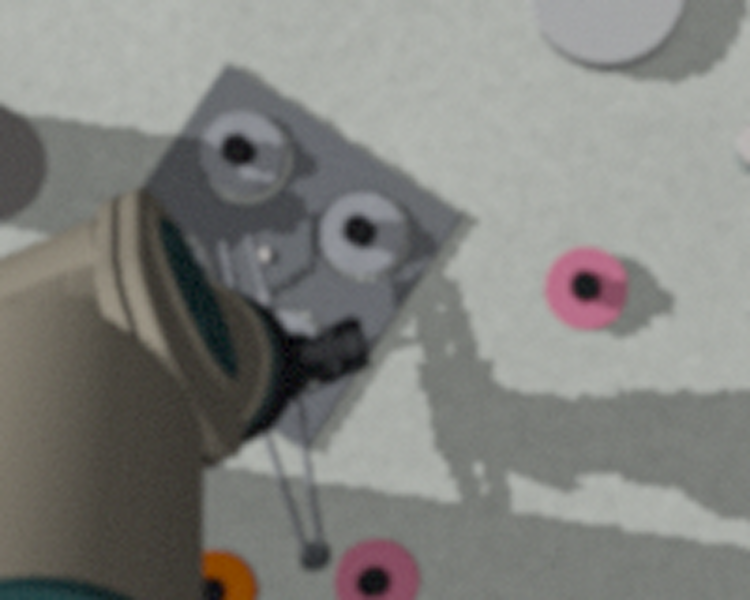

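```bash
python3 - <<'E'
from h import *
C=cam('top');S=cam('scene')
a=ctrl.get_image('scene');b=ctrl.get_image('top');cv2.imwrite('pics/s22.png',a);cv2.imwrite('pics/t22.png',b)
A=cv2.resize(a[255:315,350:400],(500,600),interpolation=cv2.INTER_CUBIC)
B=cv2.resize(b[200:240,190:230],(600,600),interpolation=cv2.INTER_CUBIC)
cv2.imwrite('pics/s22c.png',A);cv2.imwrite('pics/t22c.png',cv2.convertScaleAbs(B,alpha=1.6))
E
```

```text
(no output)
```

View pics/s22c.png

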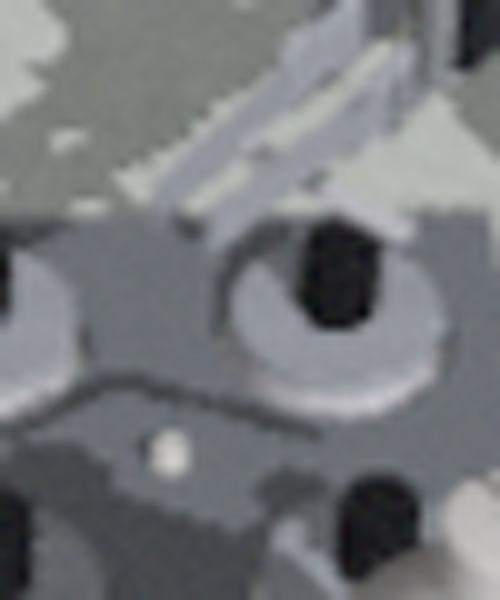

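View pics/t22c.png

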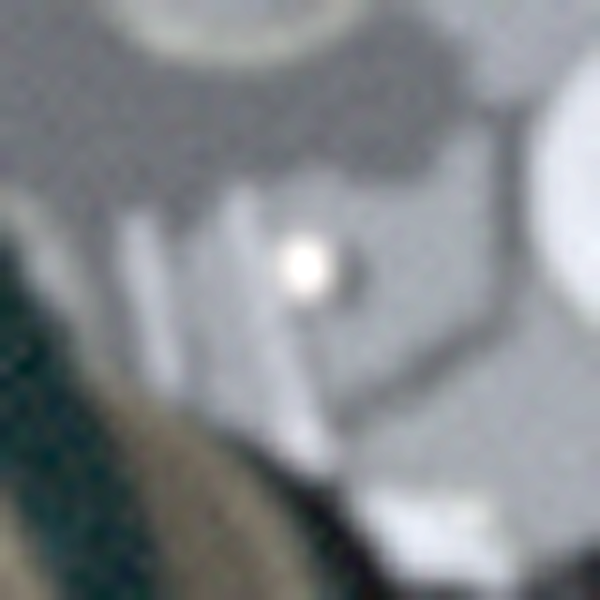

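```bash
python3 - <<'E'
from h import *
C=cam('top');S=cam('scene')
for z in (81,86): print('top tips',z,p2w(C,202.5,213.2,z).round(1))
print('top L/R tips',p2w(C,199,214,86).round(1),p2w(C,206,212.3,86).round(1))
print('top bead',p2w(C,210.33,217.87,14).round(1))
for z in (76,81,86):print('scene tips',z,p2w(S,369,277.5,z).round(1))
print('scene bead',p2w(S,367,299.8,13).round(1))
print(ctrl.read_state()['eef_pos'])
E
```

```text
top tips 81 [592.6 210.6  81. ]
top tips 86 [592.1 209.6  86. ]
top L/R tips [590.3 216.4  86. ] [594.  202.7  86. ]
top bead [589.8 207.8  14. ]
scene tips 76 [587.8 212.   76. ]
scene tips 81 [591.4 216.2  81. ]
scene tips 86 [594.9 220.5  86. ]
scene bead [590.2 212.7  13. ]
[517.32271691 190.39027777  80.79449189]
```

Request:
{"fn": "arm_command", "kwargs": {
  "series": [
    [0.272, -0.1, -0.1, 0, 0, 0, 0],
    [0.272, 0, 0, 0, 0, 0, 0],
    [0.272, 0, 0, 0, 0, 0, 0],
    [0.272, 0, 0, 0, 0, 0, 0],
    [0.272, 0, 0, 0, 0, 0, 0],
    [0.272, 0, 0, 0, 0, 0, 0],
    [0.272, 0, 0, 0, 0, 0, 0],
    [0.272, 0, 0, 0, 0, 0, 0],
    [0.272, 0, 0, 0, 0, 0, 0],
    [0.272, 0, 0, 0, 0, 0, 0],
    [0.272, 0, 0, 0, 0, 0, 0],
    [0.272, 0, 0, 0, 0, 0, 0]
  ]
}}

```text
clock: 22.78
eef_pos: [516.4, 189.5, 80.8]
tool_rot: [-0.459, 1.571, -0.196]
force: [-0.1, -0.4, -0.2]
width: 23.4
```

```bash
python3 snap.py w23; python3 tips.py w23; python3 - <<'E'
from h import *
im=cv2.imread('pics/w23.png')
cv2.imwrite('pics/w23d.png',cv2.convertScaleAbs(cv2.resize(im[385:460,270:370],None,fx=8,fy=8,interpolation=cv2.INTER_NEAREST),alpha=1.4))
for y in (395,400,405): print(im[y,320:345].mean(1).round())
E
```

```text
22.78 [516.4 189.5  80.8] [-0.459  1.571 -0.196] 23.4 [-0.1 -0.4 -0.2] [-0.39  0.7  -0.02  1.92  0.02  0.52  1.41]
tips [587.2 209.7  80.8] tcp [516.4 189.5  80.8] down [ 0. -0. -1.] need [1.2 1.1]
[ 82.  84.  82.  82.  82.  86.  79.  84.  81.  84.  65.  51.  66.  92.
 100. 126. 137. 137. 137. 142. 141. 141. 151. 139.  80.]
[115. 116. 116. 116. 117. 116. 115. 117. 104.  59.  43.  61.  94. 131.
 134. 133. 133. 133. 114. 103. 180. 179. 178. 178. 177.]
[114. 112. 115. 115. 113. 116. 117. 117. 101.  53.  44.  68. 109. 134.
 134. 133. 133. 126.  91. 102. 179. 177. 175. 177. 174.]
```

View pics/w23d.png

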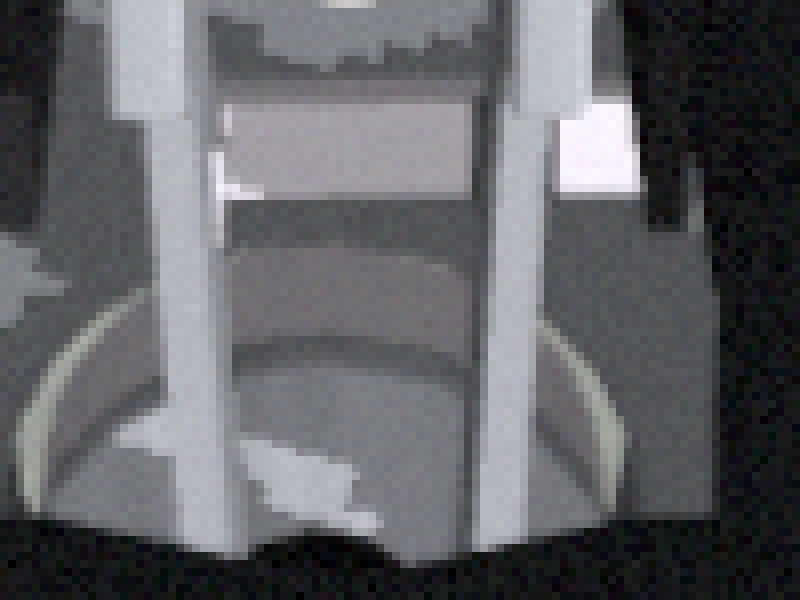

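View pics/w23.png

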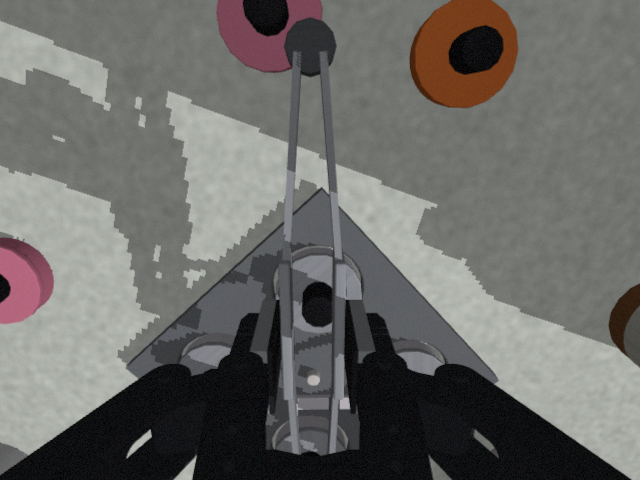

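```bash
python3 - <<'E'
from rk import *
C=load('w23')
for fs in (1,.988):
  print(p2w((C[0]*fs,)+C[1:],314,380,14).round(1))
W=tcp_of(C);print(W[:3,3]+W[:3,2]*73.6+W[:3,1]*1)
print(ctrl.read_state()['eef_pos'].round(1),ctrl.read_state()['width'])
E
```

```text
[587.7 210.4  14. ]
[588.9 210.7  14. ]
[587.16661506 209.65447466  80.81451479]
[516.3 189.6  80.8] 23.43836934809
```

```bash
python3 -c "
from cell import ctrl
print(ctrl.finish_job()); s=ctrl.read_state(); print(s['clock'],s['width'])"
```

```text
the job is handed in; nothing more can be done
None
the job is handed in; nothing more can be done
```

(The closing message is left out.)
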